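# Latch back a spring bar and load a cup under it

### The job

Swing the spring-loaded hold-down bar of the plywood jig up and back by its red handle, hold it against its spring while you shift it sideways behind the yellow hook, and ease it back into the hook so that it stays latched open when you let go; never let it snap back. Then take the speckled off-white cup from the ware board and set it down gently, upright, in the middle of the jig's round cork pad. Leave the other jars and cups standing where they are.

Things in the scene. Friction and masses are not known exactly. Their poses are not given: they have to be found in the camera images.
- jig: fixed plywood jig, base 110 (x) by 236 (y) by 18 mm; origin at the centre of its underside. Its frame: y runs from the cork pad towards the bar's hinge, x is parallel to the hinge axis and points away from the robot (roughly world +x), z up. All jig directions below are in this frame. At the hinge end stand two grey uprights: 112 mm high at x = -45 mm, 186 mm high at x = +50 mm
- nest (a point): centre of the upper face of the jig's round cork pad, 84 mm across, 24 mm above the table, 130 mm in -y of the hinge; axes as the jig's. The speckled cup must end here
- bar_pivot (a point): fixed point on the bar's hinge axis (does not shift with the bar), 100 mm above the table; the axis runs along the jig's x. The bar is a steel rod 12 mm thick, 165 mm from the axis to the handle. Shut, it lies level over the pad, pointing to -y, with its rubber foot 62 mm above the pad
- bar_handle (a point): centre of the red grip at the bar's free end: round, 16 to 18 mm thick, 60 mm long, lying along x, with a 22 mm washer at its -x end; it turns freely about its length, so the fingers need not turn with the bar. 165 mm from the hinge axis, 50 mm in -x of the bar's rod. Moves with the bar: shut, 100 mm above the table; latched, about 264 mm
- hold_bar (a joint): angle of the bar, rad: 0 shut (level over the pad), 1.57 upright, growing as it swings up and back to +y; stop at 2.2. A torsion spring drives it shut: about 3 to 4 N at the handle near 0, 8 N near 2. Latched it reads about 1.70; to pass the hook's lip sideways it must be beyond 1.84 (2.0 is comfortable), then shifted to +x, then eased back to 1.70
- bar_shift (a joint): sideways shift of the whole bar along its hinge shaft, m: 0 in the swinging position, 0.024 (stop) pushed fully to the jig's +x, where the bar stands behind the hook. About 1.5 N of friction, no return spring. Below 0.003 the bar swings freely past the hook; starts there
- hook (a point): point on the catching face of the yellow hook on the taller upright, 175 mm above the table, 26 mm in +x of the bar's swinging plane. The hook is a flat finger pointing to -x, 20 mm high, its catching face turned to +y; at its tip (10 to 14 mm in +x of the swinging plane) a lip stands 7 mm proud to +y, which keeps the latched bar from sliding out
- cup_center (a point): centre of the speckled off-white cup, half-way up: 62 mm across, 60 mm high, open at the top, wall about 5 mm; z up. Origin 30 mm above its underside. Stands on the ware board at first
- ware_board: pale wooden board, 180 (x) by 240 (y) by 12 mm, fixed; origin at the centre of its underside, on the table
- red_jar: glaze jar with red lid, 48 mm across and 68 mm high, on the ware board near the cup; origin at the centre of its underside. Leave it standing
- yellow_jar: glaze jar with yellow lid, 48 mm across and 68 mm high, on the ware board near the cup; origin at the centre of its underside. Leave it standing
- green_cup: green cup, 66 mm across and 57 mm high, on the ware board near the speckled cup; origin at the centre of its underside. Leave it standing
Mind the look-alikes: they are no part of the job. What is shaped like the part that bears cup_center but purple is not meant.

How it is judged:
On the way, in this order (a step that is already met when the one before it is completed fails the run):
1. the bar is wound back past the hook's lip (value of joint hold_bar above 1.82 rad), for 0.1 s.
2. the bar rests latched in the hook, let go (value of joint hold_bar between 1.6 and 1.79 rad and value of joint bar_shift above 0.012 m and contact force between the fingers and jig below 0.3 N), for 0.3 s.
At the end, for the whole second after the job is handed in: The bar stays latched behind the hook (angle 1.6 to 1.79 rad, shifted more than 12 mm), and the speckled cup stands upright (within 0.12 rad) and at rest on the cork pad, its centre within 15 mm of the pad's, released (value of joint hold_bar between 1.6 and 1.79 rad and value of joint bar_shift above 0.012 m and horizontal distance between cup_center and nest below 0.015 m and z of cup_center in the frame of nest between 0.025 and 0.035 m and angle between cup_center's own z axis and vertical below 0.12 rad and linear speed of cup below 0.02 m/s and contact force between the fingers and cup below 0.2 N); the robot touches nothing.
It fails at once if the bar is let go and snaps back (velocity of joint hold_bar below -5 rad/s).
It fails at once if the cup is dropped or knocked flying (contact force between the fingers and cup below 0.05 N and linear speed of cup above 0.7 m/s).
It fails at once if the cup is tipped over (angle between cup_center's own z axis and vertical above 0.8 rad).
It fails at once if another jar or cup is knocked about (moved more than 30 mm) (distance of any of red_jar, yellow_jar, green_cup from where it was at the start of the episode above 0.03 m).
It fails at once if another jar or cup is knocked over (angle between any of red_jar, yellow_jar, green_cup's own z axis and vertical above 0.6 rad).
It also fails if it takes over 61 s, if anything falls off the work surface, if the arm or the gripper's body presses on something with over 40 N, if the wrist force passes 120 N, or if a joint passes its speed limit or range.

### The arm

A 6-joint arm with a two-finger parallel gripper is mounted at the origin on the work surface; the furniture and walls round the work are solid. World frame = base frame: x ahead of the robot, y to its left, z up, the work surface at z = 0. Lengths are in m, angles in rad, forces in N, time in s.
With the tool pointing down it reaches from about 0.375 to 0.9 m from the base axis. Payload 3.1 kg.
Tool frame: the origin (TCP) lies at the very end of the fingers, on their centre line; the grasp point (between the pads) lies 19 mm behind it; z points along the fingers, y is the direction in which the jaws open and shut (so a half turn about z gives the same grasp; the last joint's range is limited). The gripper opens to 87 mm and grips with 3 to 60 N. Pads are 19 mm wide; open, the fingers measure 117 mm over their backs; the gripper's body (75 mm by 190 mm) begins 51 mm behind the grasp point.
Start: joints at [-1.401, 0.527, 1.433, -0, 1.181, -0.178], TCP at [0.214, -0.587, 0.223] pointing down, gripper open.
Joint ranges: [-3.08, 3.08], [-0.75, 2.2], [0.22, 2.44], [-1.43, 4.57], [0, 2.65], [-2.85, 2.85]. Speed limits (rad/s): [2.79, 2.79, 3.14, 3.14, 3.14, 3.14].

### API

Orientations are given as a unit quaternion [x, y, z, w].
In Python, from rig import robot gives the robot as it stands. The module is installed in compiled form; this text tells all that it offers.
- The arm moves only by the tool send_rows, never from a script. Its argument "deltas" is a list of rows, each an object of numbers: "tx", "ty", "tz": the shift along the tool's x, y, z in cm; "rx", "ry", "rz": the turn, a rotation vector about the tool's x, y, z in rad. A call has 1 to 5 rows; each row is the pose to reach, as a shift and turn from the pose commanded when the call began, along the tool's axes at that moment; what a row does not reach only later rows make up. A row lasts 1/12 s, in which the tool goes at most 41.7 mm and 7.16 degrees, less where a joint would pass 70% of its speed; a pose out of reach is approached as far as the arm can. A call with a gripper value outside its range is refused whole. "claw" is the finger opening in cm, from 0 to 8.7, set as the call begins (left out, the last holds). The fingers move at their own pace and stop on an object; "squeeze" is the grip in N (left out, the last holds). Time passes only in rows, so rows that repeat a pose let the fingers close. It gives the time, the measured TCP pose, the force and the opening at its end, in the units of the state.
- robot.get_obs(): the state, without advancing time (a new reading comes with each control period).
- robot.camera(name): name is "side" or "top"; returns a dict with "color" (480x640x3 uint8, red, green, blue), "z_map" (480x640 float32, m along the optical axis (not along the pixel's ray), 0 where there is no reading), "intrinsics" (3x3 intrinsics, pixels), "R" (3x3) and "t" (3): a world point X has camera coordinates R X + t. Camera axes: x right, y down, z forward; pixel columns grow to the right and rows downward; lengths in m; the calibration is good to about 2 mm. A picture is of the moment at which its call begins.
- robot.hand_in(): hands the job in, once; it reports no verdict.
Trained networks look in the newest picture that a camera, given by its name, has taken for a name from the list of things; names that differ only in an ending like _2 or _b are one class to them, and where a whole thing is asked for, a point or a joint stands for the part that bears it (a point fixed in the world has none). Each returns a list of dicts, best first, with "p" (0 to 1); they miss things now and then, are a little off and sometimes report something else, mostly with a low value. They report only what shows in the picture. A call takes as long as a camera call. They do not tell look-alikes from the thing itself.
- robot.outline_of(label, camera): "pixels" (480x640 bool, what is visible of it) and "xy" ([column, row] in pixels, amid what is visible of it).
- robot.tip_of(label, camera): "xy" ([column, row] in pixels: a listed point, or the origin of a listed thing).
The state is a dict: "time": time; "q": joint angles; "joint_velocities": joint speeds; "joint_torque": joint torques, N m; "position": TCP position; "tool_rot": TCP orientation; "ft_force": force on the tool from outside, world axes, zero at the start; "moment": the same for the moment, N m; "grip_width": finger opening in m.
Only numpy, scipy, OpenCV 4.12 (cv2) and the standard library are available. Lean on these libraries where they do the work, as an engineer would, in place of code of your own. Each camera call takes 0.05 s, during which the arm holds its last target.

## Working session

There is one attempt and no reset: what is moved stays moved. The work goes in short steps, Python scripts to look and compute and a tool call to move; the robot and the scene stay as the last step left them, time stands still between calls to the robot, and variables do not carry over. Pictures are saved under pics/ and viewed, and the job is handed in when it is done.

Besides the shell and the picture viewer there is one more tool, called by a JSON object that holds its "name" and its "arguments". send_rows: Moves the arm, as the interface text tells. Its arguments: {"type":"object","properties":{"deltas":{"type":"array","items":{"type":"object","properties":{"tx":{"type":"number"},"ty":{"type":"number"},"tz":{"type":"number"},"rx":{"type":"number"},"ry":{"type":"number"},"rz":{"type":"number"}}}},"claw":{"type":"number"},"squeeze":{"type":"number"}},"required":["deltas"]}

```bash
mkdir -p pics
cat > h.py <<'E'
import numpy as np, cv2
from rig import robot
def snap(n):
    c=robot.camera(n); return c
def save(c,f):
    cv2.imwrite('pics/'+f,cv2.cvtColor(c['color'],cv2.COLOR_RGB2BGR))
def deproj(c,u,v,z=None,r=2):
    K=c['intrinsics']
    if z is None:
        p=c['z_map'][int(v)-r:int(v)+r+1,int(u)-r:int(u)+r+1]; p=p[p>0]; z=np.median(p)
    x=np.array([(u-K[0,2])/K[0,0]*z,(v-K[1,2])/K[1,1]*z,z])
    return c['R'].T@(x-c['t'])
def on_plane(c,u,v,h):
    K=c['intrinsics']; d=c['R'].T@np.array([(u-K[0,2])/K[0,0],(v-K[1,2])/K[1,1],1]); o=-c['R'].T@c['t']
    return o+d*(h-o[2])/d[2]
def cloud(c,m):
    v,u=np.nonzero(m&(c['z_map']>0)); z=c['z_map'][v,u]; K=c['intrinsics']
    X=np.stack([(u-K[0,2])/K[0,0]*z,(v-K[1,2])/K[1,1]*z,z],1)
    return (X-c['t'])@c['R']
def proj(c,X):
    p=c['R']@np.array(X)+c['t']; p=c['intrinsics']@p; return p[:2]/p[2]
E
python3 - <<'E'
from h import *
np.set_printoptions(precision=4,suppress=True)
o=robot.get_obs(); print(o)
H={'bar_pivot':.1,'bar_handle':.1,'hook':.175,'nest':.024,'cup_center':.03+.012,'jig':0,'red_jar':.012,'yellow_jar':.012,'green_cup':.012,'ware_board':0}
for n in('side','top'):
    c=snap(n); save(c,n+'0.png'); print(n,'cam at',-c['R'].T@c['t'], c['R'][2])
    for l,h in H.items():
        for d in robot.tip_of(l,n)[:3]: print(l,round(d['p'],2),np.round(d['xy']),on_plane(c,*d['xy'],h))
E
```

```text
{'time': 0.0, 'q': array([-1.4005,  0.5285,  1.4339, -0.    ,  1.1814, -0.1785]), 'joint_velocities': array([ 0.001 ,  0.0009,  0.0005,  0.0013, -0.0006, -0.0025]), 'joint_torque': array([  0.0003, -44.0044, -17.6591,   0.0633,   0.0582,  -0.0002]), 'position': array([ 0.2135, -0.5866,  0.2216]), 'tool_rot': array([ 0.9848,  0.1735,  0.    , -0.0011]), 'ft_force': array([ 0.414 , -0.3317, -0.2052]), 'moment': array([ 0.014 , -0.0266,  0.0345]), 'grip_width': 0.08702755382744494}
side cam at [0.1114 0.9509 0.598 ] [ 0.2844 -0.8608 -0.422 ]
bar_pivot 0.83 [320. 226.] [ 0.4664 -0.1338  0.1   ]
bar_handle 0.86 [358. 206.] [ 0.4068 -0.3097  0.1   ]
bar_handle 0.32 [310. 199.] [ 0.5586 -0.3238  0.1   ]
bar_handle 0.2 [332. 251.] [ 0.3939 -0.0031  0.1   ]
hook 0.71 [337. 236.] [0.3598 0.0711 0.175 ]
hook 0.63 [320. 225.] [0.4139 0.0251 0.175 ]
hook 0.32 [289. 311.] [0.3532 0.3691 0.175 ]
nest 0.98 [338. 235.] [ 0.4504 -0.2519  0.024 ]
cup_center 0.94 [273. 332.] [0.4331 0.2619 0.042 ]
cup_center 0.89 [345. 322.] [0.3079 0.1868 0.042 ]
cup_center 0.59 [327. 275.] [0.3992 0.0163 0.042 ]
jig 0
[... 715 characters left out ...]
r_pivot 0.4 [448. 241.] [ 0.4137 -0.2926  0.1   ]
bar_handle 0.56 [450. 239.] [ 0.4182 -0.2957  0.1   ]
hook 0.91 [392. 208.] [ 0.4836 -0.1301  0.175 ]
nest 0.7 [431. 230.] [ 0.4585 -0.2634  0.024 ]
cup_center 0.97 [250. 232.] [0.4368 0.2548 0.042 ]
cup_center 0.91 [341. 245.] [ 0.4058 -0.0032  0.042 ]
cup_center 0.9 [282. 274.] [0.3196 0.1599 0.042 ]
jig 0.63 [414. 231.] [ 0.4599 -0.2187  0.    ]
red_jar 0.64 [292. 227.] [0.4598 0.138  0.012 ]
yellow_jar 0.64 [291. 200.] [0.5396 0.1429 0.012 ]
green_cup 0.58 [253. 200.] [0.5392 0.2545 0.012 ]
green_cup 0.55 [290. 229.] [0.455  0.1424 0.012 ]
green_cup 0.22 [272. 221.] [0.4755 0.1949 0.012 ]
ware_board 0.58 [272. 219.] [0.4858 0.199  0.    ]
```

View pics/side0.png

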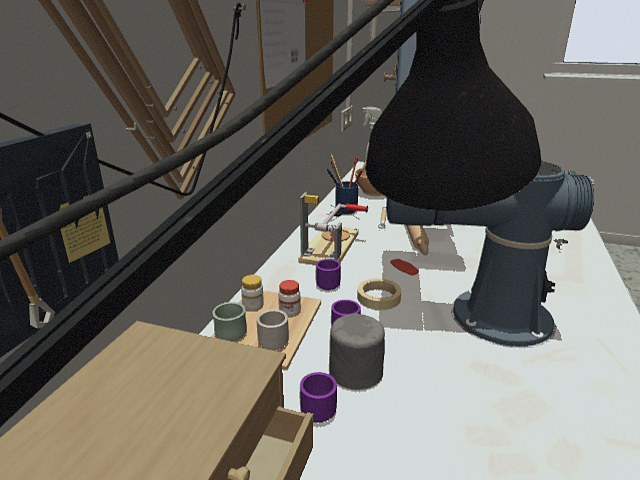

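View pics/top0.png

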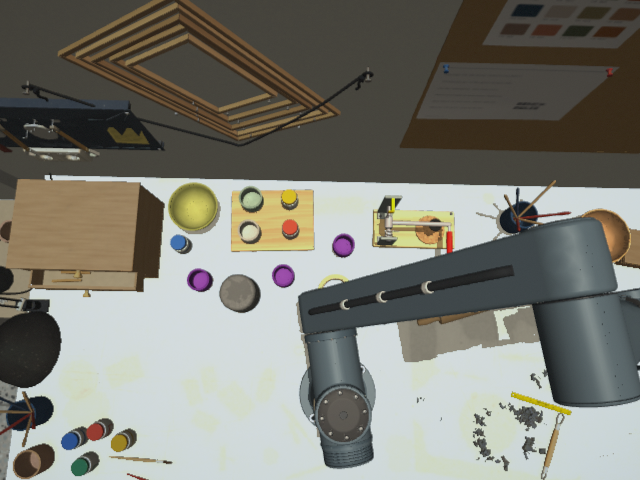

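Run:
```python
from h import *
np.set_printoptions(precision=4,suppress=True)
for n in('top','side'):
    c=snap(n); hsv=cv2.cvtColor(c['color'],cv2.COLOR_RGB2HSV)
    x0,x1,y0,y1=(360,470,185,260) if n=='top' else (290,380,180,270)
    sub=c['color'][y0:y1,x0:x1]; cv2.imwrite(f'pics/{n}_jig.png',cv2.cvtColor(cv2.resize(sub,None,fx=7,fy=7,interpolation=cv2.INTER_NEAREST),cv2.COLOR_RGB2BGR))
    red=((hsv[...,0]<6)|(hsv[...,0]>174))&(hsv[...,1]>150)&(hsv[...,2]>60)
    box=np.zeros_like(red); box[y0:y1,x0:x1]=1
    P=cloud(c,red&box); P=P[(P[:,2]>.08)&(P[:,2]<.13)&(P[:,1]<-.25)]
    print(n,'red',len(P),P.min(0),P.max(0),np.median(P,0))
    d=P[:,:2]-P[:,:2].mean(0); w,v=np.linalg.eigh(d.T@d); print('axis',v[:,1],'pts',P[np.argsort(P[:,0])][::6])
    P=cloud(c,box); 
    b=P[(abs(P[:,2]-.018)<.003)&(P[:,1]<0)]
    print('base',len(b),b.min(0) if len(b) else '',b.max(0) if len(b) else ''); 
    if len(b): print(cv2.minAreaRect((b[:,:2]*1000).astype(np.float32)))
    t=P[(P[:,2]>.15)&(P[:,2]<.2)]; print('tall',len(t),t.min(0),t.max(0),np.median(t,0))
    yel=(hsv[...,0]>20)&(hsv[...,0]<35)&(hsv[...,1]>180)
    q=cloud(c,yel&box); q=q[q[:,2]>.14]; print('hook',len(q), q.min(0),q.max(0)) if len(q) else 0
    b=P[(P[:,2]>.085)&(P[:,2]<.125)&(P[:,1]<-.15)&(P[:,1]>-.28)]; print('rod',len(b),np.median(b,0),b[np.argsort(b[:,1])][::8])
    for l in ('cup_center','red_jar','yellow_jar','green_cup','ware_board'):
        for d in robot.outline_of(l,n)[:2]:
            Q=cloud(c,d['pixels']); z=Q[:,2]; T=Q[z>np.percentile(z,90)-.006]
            print(l,round(d['p'],2),np.round(d['xy']),'n',len(Q),'zmax',np.percentile(z,97),'ext',Q.min(0)[:2],Q.max(0)[:2],'top rim circle',cv2.minEnclosingCircle((T[:,:2]*1000).astype(np.float32)))
```

```text
top red 103 [ 0.3814 -0.3004  0.1003] [ 0.4365 -0.2861  0.1145] [ 0.4085 -0.2918  0.1077]
axis [-0.9997  0.025 ] pts [[ 0.3814 -0.2885  0.1083]
 [ 0.3849 -0.2899  0.1033]
 [ 0.3895 -0.2938  0.1096]
 [ 0.392  -0.2936  0.1105]
 [ 0.3948 -0.2963  0.1106]
 [ 0.3981 -0.2948  0.1066]
 [ 0.4013 -0.2904  0.1032]
 [ 0.4038 -0.29    0.105 ]
 [ 0.4084 -0.294   0.1106]
 [ 0.4111 -0.2915  0.1101]
 [ 0.4147 -0.2902  0.105 ]
 [ 0.418  -0.299   0.1031]
 [ 0.4204 -0.2881  0.1035]
 [ 0.4253 -0.2978  0.1081]
 [ 0.4278 -0.2923  0.1088]
 [ 0.4308 -0.2928  0.1073]
 [ 0.4338 -0.2879  0.1054]
 [ 0.4365 -0.2879  0.1057]]
base 1183 [ 0.4069 -0.3329  0.015 ] [ 0.5177 -0.097   0.021 ]
((462.3837585449219, -214.89886474609375), (235.92050170898438, 110.64693450927734), 89.88813781738281)
tall 166 [ 0.4708 -0.1513  0.1502] [ 0.5149 -0.1085  0.1912] [ 0.5073 -0.1275  0.1834]
hook 55 [ 0.4708 -0.1332  0.1692] [ 0.5051 -0.1193  0.1897]
rod 294 [ 0.4594 -0.2371  0.1037] [[ 0.4582 -0.28    0.107 ]
 [ 0.4601 -0.2769  0.0979]
 [ 0.4504 -0.273   0.0904]
 [ 0.4729 -0.2709  0.0898]
 [ 0.455  -0.2688  0.1078]
 [ 0.4739 -0.2
[... 4180 characters left out ...]
92819213867)
yellow_jar 0.75 [252. 291.] n 717 zmax 0.08114176080581936 ext [0.5089 0.0068] [0.62   0.1751] top rim circle ((531.7056884765625, 149.3952178955078), 22.025068283081055)
green_cup 0.72 [228. 319.] n 1187 zmax 0.06853498989094725 ext [0.4985 0.12  ] [0.6206 0.2926] top rim circle ((529.9282836914062, 257.77581787109375), 35.35505676269531)
green_cup 0.54 [290. 321.] n 1923 zmax 0.014543766146352348 ext [0.3012 0.0786] [0.5643 0.5139] top rim circle ((416.6771240234375, 300.3221435546875), 242.35768127441406)
ware_board 0.91 [291. 323.] n 1825 zmax 0.014050969013070095 ext [0.3398 0.0566] [0.5367 0.5146] top rim circle ((436.22088623046875, 297.1805114746094), 237.53570556640625)
```

View crops.

View pics/side_jig.png

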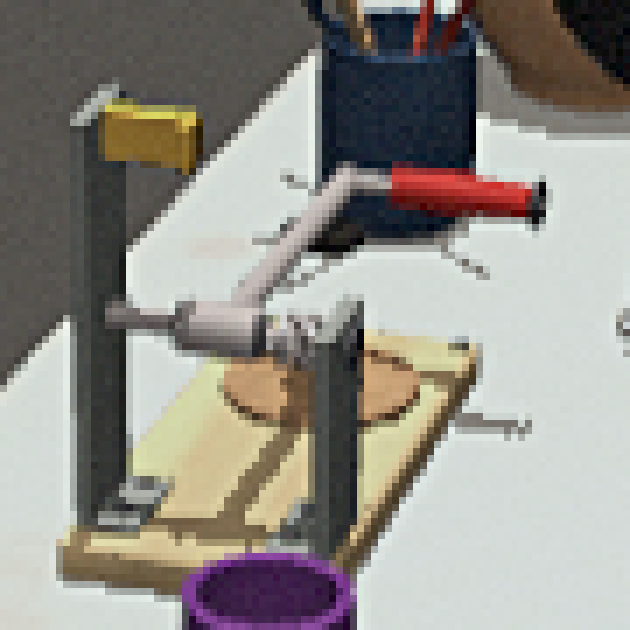

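View pics/top_jig.png

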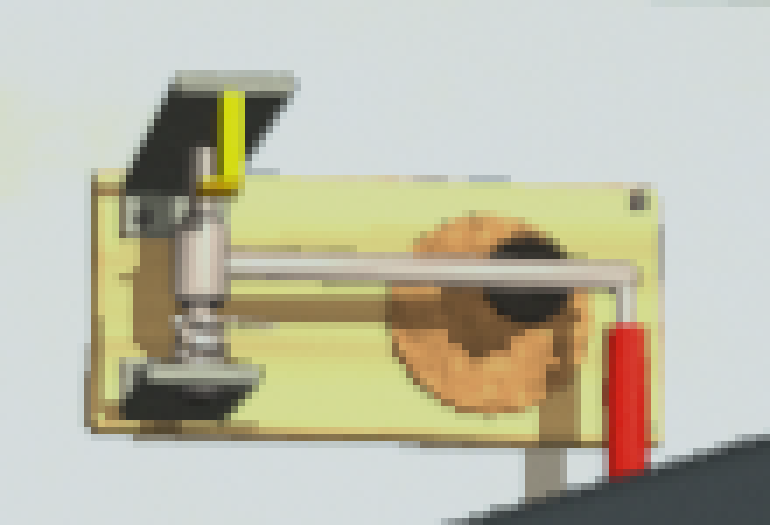

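{"name": "send_rows", "arguments": {"deltas": [{"tx": 2.8,"ty": -2.1,"rz": 0.09},{"tx": 5.7,"ty": -4.2,"rz": 0.18},{"tx": 8.5,"ty": -6.3,"rz": 0.26},{"tx": 11.4,"ty": -8.4,"rz": 0.349},{"tx": 14.2,"ty": -10.6,"rz": 0.349}], "claw": 8.7, "squeeze": 35}}

```text
schema error: expected keys tx, ty, tz, rx, ry, rz
```

{"name": "send_rows", "arguments": {"deltas": [{"tx": 2.8,"ty": -2.1,"tz": 0,"rx": 0,"ry": 0,"rz": 0.09},{"tx": 5.7,"ty": -4.2,"tz": 0,"rx": 0,"ry": 0,"rz": 0.18},{"tx": 8.5,"ty": -6.3,"tz": 0,"rx": 0,"ry": 0,"rz": 0.26},{"tx": 11.4,"ty": -8.4,"tz": 0,"rx": 0,"ry": 0,"rz": 0.349},{"tx": 14.2,"ty": -10.6,"tz": 0,"rx": 0,"ry": 0,"rz": 0.349}], "claw": 8.7, "squeeze": 35}}

```text
time: 2.12
position: [0.3116, -0.4381, 0.2226]
tool_rot: [1.0, -0.002, 0.0, 0.0]
ft_force: [0.1, 0.2, 0.8]
grip_width: 0.087
```

{"name": "send_rows", "arguments": {"deltas": [{"tx": 2.0,"ty": -3.0,"tz": 0,"rx": 0,"ry": 0,"rz": 0},{"tx": 4.0,"ty": -6.0,"tz": 1,"rx": 0,"ry": 0,"rz": 0},{"tx": 6.0,"ty": -9.0,"tz": 2,"rx": 0,"ry": 0,"rz": 0},{"tx": 8.0,"ty": -12.0,"tz": 3,"rx": 0,"ry": 0,"rz": 0},{"tx": 9.7,"ty": -14.8,"tz": 4,"rx": 0,"ry": 0,"rz": 0}]}}

```text
time: 2.53
position: [0.409, -0.2897, 0.1825]
tool_rot: [1.0, -0.0, 0.001, 0.0]
ft_force: [0.2, 0.9, 0.3]
grip_width: 0.0873
```

Run:
```python
from h import *
np.set_printoptions(precision=4,suppress=True)
o=robot.get_obs(); print(o['time'],o['position'],o['tool_rot'],o['q'])
c=snap('side'); cv2.imwrite('pics/s1.png',cv2.cvtColor(cv2.resize(c['color'][130:290,250:450],None,fx=4,fy=3.75),cv2.COLOR_RGB2BGR))
c=snap('top'); cv2.imwrite('pics/t1.png',cv2.cvtColor(cv2.resize(c['color'][150:310,330:530],None,fx=4,fy=3.75),cv2.COLOR_RGB2BGR))
```

```text
2.5333 [ 0.409  -0.2897  0.1825] [ 1.     -0.0001  0.0005  0.0003] [-0.8397  0.4194  1.7825  0.0004  0.9385  0.7309]
```

View pics/s1.png

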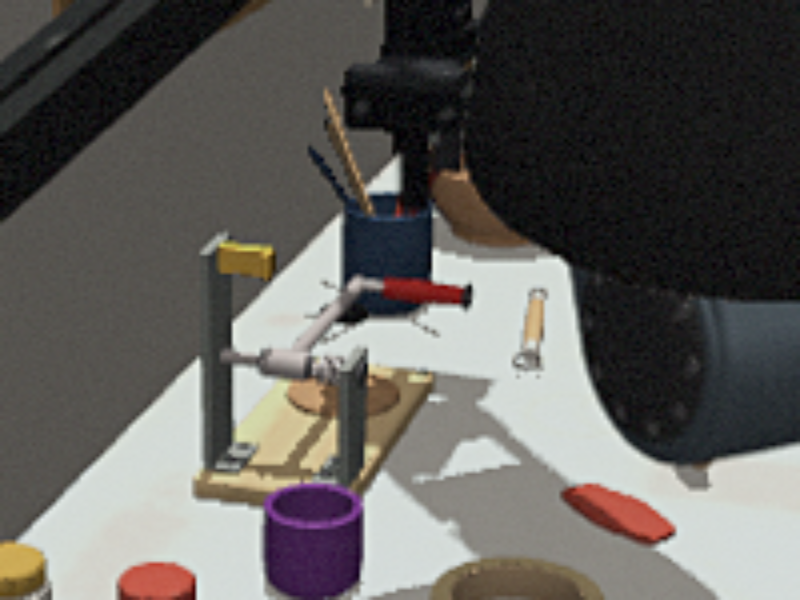

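View pics/t1.png

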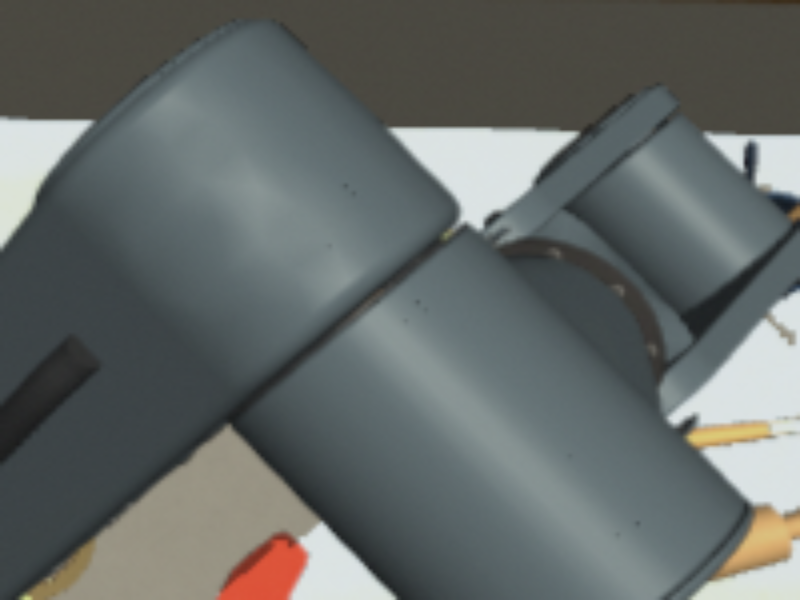

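{"name": "send_rows", "arguments": {"deltas": [{"tx": 0,"ty": 0.1,"tz": 3,"rx": 0,"ry": 0,"rz": 0},{"tx": 0,"ty": 0.15,"tz": 6,"rx": 0,"ry": 0,"rz": 0},{"tx": 0,"ty": 0.15,"tz": 8.5,"rx": 0,"ry": 0,"rz": 0},{"tx": 0,"ty": 0.15,"tz": 10,"rx": 0,"ry": 0,"rz": 0},{"tx": 0,"ty": 0.15,"tz": 10.1,"rx": 0,"ry": 0,"rz": 0}]}}

```text
time: 3.05
position: [0.4064, -0.2923, 0.0791]
tool_rot: [1.0, -0.0, -0.002, -0.002]
ft_force: [-0.2, 0.5, 0.6]
grip_width: 0.0871
```

{"name": "send_rows", "arguments": {"deltas": [{"tx": 0,"ty": 0,"tz": 0,"rx": 0,"ry": 0,"rz": 0},{"tx": 0,"ty": 0,"tz": 0,"rx": 0,"ry": 0,"rz": 0},{"tx": 0,"ty": 0,"tz": 0,"rx": 0,"ry": 0,"rz": 0},{"tx": 0,"ty": 0,"tz": 0,"rx": 0,"ry": 0,"rz": 0},{"tx": 0,"ty": 0,"tz": 0,"rx": 0,"ry": 0,"rz": 0}], "claw": 0}}

```text
time: 3.47
position: [0.4083, -0.2933, 0.0826]
tool_rot: [1.0, -0.0, 0.001, 0.001]
ft_force: [0.3, -1.7, -0.3]
grip_width: 0.0611
```

{"name": "send_rows", "arguments": {"deltas": [{"tx": 0,"ty": 0,"tz": 0,"rx": 0,"ry": 0,"rz": 0},{"tx": 0,"ty": 0,"tz": 0,"rx": 0,"ry": 0,"rz": 0},{"tx": 0,"ty": 0,"tz": 0,"rx": 0,"ry": 0,"rz": 0},{"tx": 0,"ty": 0,"tz": 0,"rx": 0,"ry": 0,"rz": 0},{"tx": 0,"ty": 0,"tz": 0,"rx": 0,"ry": 0,"rz": 0}]}}

```text
time: 3.88
position: [0.4079, -0.2927, 0.0816]
tool_rot: [1.0, -0.0, 0.0, 0.0]
ft_force: [-0.3, -0.4, -0.6]
grip_width: 0.0285
```

Run:
```python
from h import *
np.set_printoptions(precision=4,suppress=True)
o=robot.get_obs(); print(o)
c=snap('side'); cv2.imwrite('pics/s2.png',cv2.cvtColor(cv2.resize(c['color'][130:290,250:450],None,fx=4,fy=3.75),cv2.COLOR_RGB2BGR))
```

```text
{'time': 3.8833, 'q': array([-0.8453,  0.5929,  1.8594,  0.    ,  0.6893,  0.7256]), 'joint_velocities': array([-0.0001,  0.0008,  0.0018, -0.0003, -0.0025,  0.0007]), 'joint_torque': array([  0.0021, -38.2295,  -8.989 ,   0.0519,  -0.0229,   0.    ]), 'position': array([ 0.4079, -0.2927,  0.0816]), 'tool_rot': array([ 1.    , -0.0001,  0.    ,  0.    ]), 'ft_force': array([-0.3123, -0.3553, -0.5981]), 'moment': array([-0.0006,  0.0231, -0.045 ]), 'grip_width': 0.028465648998587004}
```

View pics/s2.png

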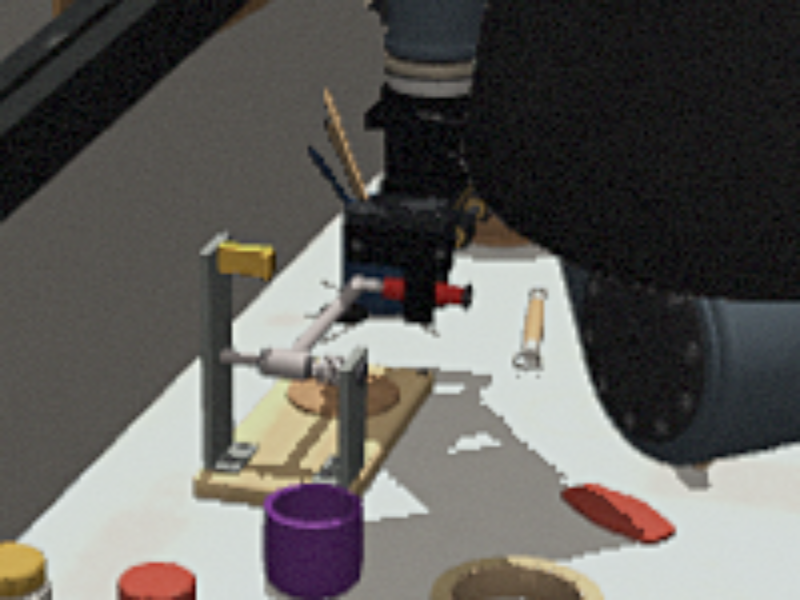

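The fingers straddle the red handle (crop 420,300), mid-grip, still closing.

{"name": "send_rows", "arguments": {"deltas": [{"tx": 0,"ty": 0,"tz": 0,"rx": 0,"ry": 0,"rz": 0},{"tx": 0,"ty": 0,"tz": 0,"rx": 0,"ry": 0,"rz": 0},{"tx": 0,"ty": 0,"tz": 0,"rx": 0,"ry": 0,"rz": 0},{"tx": 0,"ty": 0,"tz": 0,"rx": 0,"ry": 0,"rz": 0},{"tx": 0,"ty": 0,"tz": 0,"rx": 0,"ry": 0,"rz": 0}]}}

```text
time: 4.35
position: [0.4082, -0.2935, 0.0817]
tool_rot: [1.0, -0.0, 0.0, 0.001]
ft_force: [-1.1, -4.1, 0.1]
grip_width: 0.0165
```

{"name": "send_rows", "arguments": {"deltas": [{"tx": 0,"ty": -0.05,"tz": -1.32,"rx": 0,"ry": 0,"rz": 0},{"tx": 0,"ty": -0.21,"tz": -2.63,"rx": 0,"ry": 0,"rz": 0},{"tx": 0,"ty": -0.47,"tz": -3.92,"rx": 0,"ry": 0,"rz": 0},{"tx": 0,"ty": -0.84,"tz": -5.19,"rx": 0,"ry": 0,"rz": 0},{"tx": 0,"ty": -1.3,"tz": -6.42,"rx": 0,"ry": 0,"rz": 0}]}}

```text
time: 4.77
position: [0.4081, -0.2807, 0.1461]
tool_rot: [1.0, -0.0, 0.0, 0.001]
ft_force: [0.1, -4.3, -3.5]
grip_width: 0.0167
```

Run:
```python
from h import *
o=robot.get_obs(); print(o['position'],o['ft_force'],o['grip_width'])
c=snap('side'); cv2.imwrite('pics/s3.png',cv2.cvtColor(cv2.resize(c['color'][130:290,250:450],None,fx=4,fy=3.75),cv2.COLOR_RGB2BGR))
for a,b in((.4,.8),(.8,1.2),(1.2,1.6),(1.6,2.0)):
  for k in range(1,6):
    t=a+(b-a)*k/5; print(round(t,2),round(-16.5*(np.cos(a)-np.cos(t)),2),round(-16.5*(np.sin(t)-np.sin(a)),2))
```

```text
[ 0.40808363 -0.28074138  0.14613555] [ 0.0797381  -4.30062307 -3.50664743] 0.01665017777044893
0.48 -0.56 -1.19
0.56 -1.22 -2.34
0.64 -1.96 -3.43
0.72 -2.79 -4.45
0.8 -3.7 -5.41
0.88 -0.98 -0.88
0.96 -2.03 -1.68
1.04 -3.14 -2.39
1.12 -4.31 -3.02
1.2 -5.52 -3.54
1.28 -1.25 -0.43
1.36 -2.53 -0.76
1.44 -3.83 -0.98
1.52 -5.14 -1.1
1.6 -6.46 -1.11
1.68 -1.32 0.09
1.76 -2.62 0.29
1.84 -3.91 0.59
1.92 -5.16 0.99
2.0 -6.38 1.49
```

View pics/s3.png

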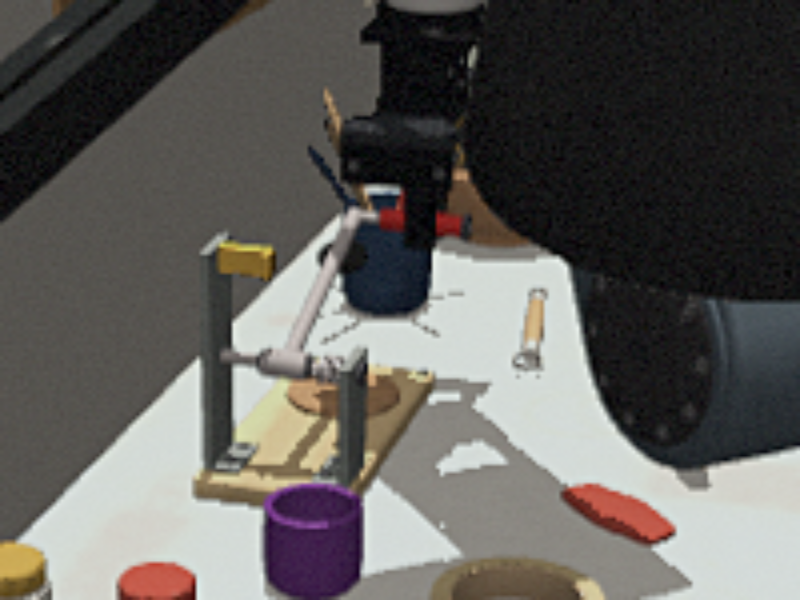

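{"name": "send_rows", "arguments": {"deltas": [{"tx": 0,"ty": -0.56,"tz": -1.19,"rx": 0,"ry": 0,"rz": 0},{"tx": 0,"ty": -1.22,"tz": -2.34,"rx": 0,"ry": 0,"rz": 0},{"tx": 0,"ty": -1.96,"tz": -3.43,"rx": 0,"ry": 0,"rz": 0},{"tx": 0,"ty": -2.79,"tz": -4.45,"rx": 0,"ry": 0,"rz": 0},{"tx": 0,"ty": -3.7,"tz": -5.41,"rx": 0,"ry": 0,"rz": 0}]}}

```text
time: 5.23
position: [0.4083, -0.2441, 0.2002]
tool_rot: [1.0, -0.0, 0.001, 0.002]
ft_force: [1.2, -5.1, -2.9]
grip_width: 0.0165
```

{"name": "send_rows", "arguments": {"deltas": [{"tx": 0,"ty": -0.98,"tz": -0.88,"rx": 0,"ry": 0,"rz": 0},{"tx": 0,"ty": -2.03,"tz": -1.68,"rx": 0,"ry": 0,"rz": 0},{"tx": 0,"ty": -3.14,"tz": -2.39,"rx": 0,"ry": 0,"rz": 0},{"tx": 0,"ty": -4.31,"tz": -3.02,"rx": 0,"ry": 0,"rz": 0},{"tx": 0,"ty": -5.52,"tz": -3.54,"rx": 0,"ry": 0,"rz": 0}]}}

```text
time: 5.65
position: [0.4086, -0.1891, 0.2358]
tool_rot: [1.0, -0.0, 0.001, 0.002]
ft_force: [0.5, -6.1, -1.9]
grip_width: 0.0167
```

{"name": "send_rows", "arguments": {"deltas": [{"tx": 0,"ty": -1.25,"tz": -0.43,"rx": 0,"ry": 0,"rz": 0},{"tx": 0,"ty": -2.53,"tz": -0.76,"rx": 0,"ry": 0,"rz": 0},{"tx": 0,"ty": -3.83,"tz": -0.98,"rx": 0,"ry": 0,"rz": 0},{"tx": 0,"ty": -5.14,"tz": -1.1,"rx": 0,"ry": 0,"rz": 0},{"tx": 0,"ty": -6.46,"tz": -1.11,"rx": 0,"ry": 0,"rz": 0}]}}

```text
time: 6.07
position: [0.4089, -0.1245, 0.2471]
tool_rot: [1.0, 0.0, 0.001, 0.002]
ft_force: [0.3, -6.8, 1.4]
grip_width: 0.0167
```

{"name": "send_rows", "arguments": {"deltas": [{"tx": 0,"ty": -1.32,"tz": 0.09,"rx": 0,"ry": 0,"rz": 0},{"tx": 0,"ty": -2.62,"tz": 0.29,"rx": 0,"ry": 0,"rz": 0},{"tx": 0,"ty": -3.91,"tz": 0.59,"rx": 0,"ry": 0,"rz": 0},{"tx": 0,"ty": -5.16,"tz": 0.99,"rx": 0,"ry": 0,"rz": 0},{"tx": 0,"ty": -6.38,"tz": 1.49,"rx": 0,"ry": 0,"rz": 0}]}}

```text
time: 6.48
position: [0.4092, -0.0603, 0.2322]
tool_rot: [1.0, 0.0, 0.002, 0.002]
ft_force: [0.5, -6.6, 3.5]
grip_width: 0.0166
```

Run:
```python
from h import *
o=robot.get_obs(); print(o['position'],o['ft_force'],o['grip_width'],o['q'])
c=snap('side'); cv2.imwrite('pics/s4.png',cv2.cvtColor(cv2.resize(c['color'][130:290,250:450],None,fx=4,fy=3.75),cv2.COLOR_RGB2BGR))
c=snap('top'); cv2.imwrite('pics/t4.png',cv2.cvtColor(cv2.resize(c['color'][150:310,330:530],None,fx=4,fy=3.75),cv2.COLOR_RGB2BGR))
```

```text
[ 0.40922476 -0.06030802  0.23216477] [ 0.54727846 -6.55806447  3.54320314] 0.016596872931970395 [-0.4160556   0.22574861  1.92337765 -0.00302998  0.98774869  1.15601003]
```

View pics/s4.png

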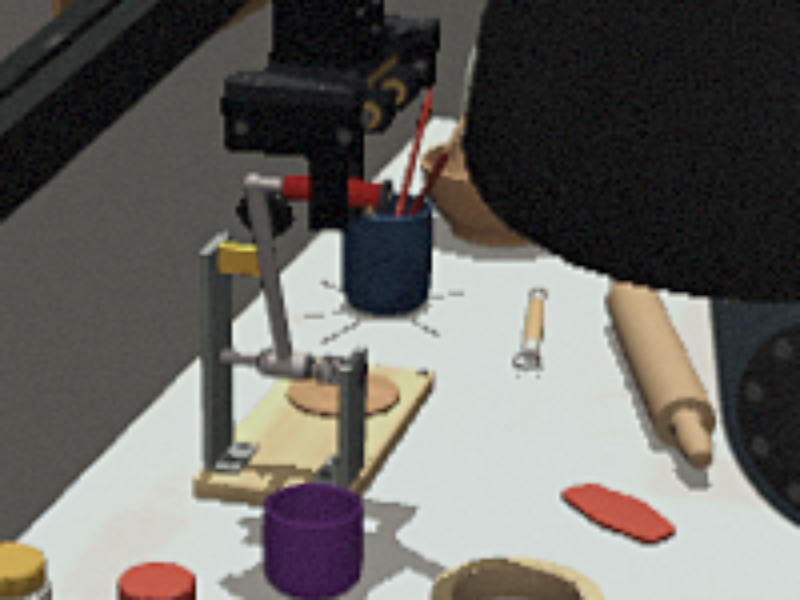

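View pics/t4.png

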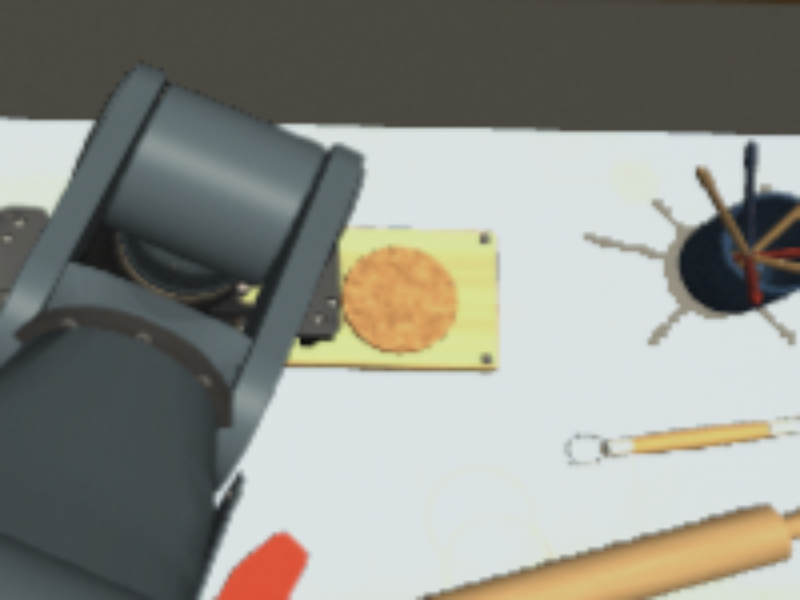

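{"name": "send_rows", "arguments": {"deltas": [{"tx": 0.5,"ty": 0,"tz": 0,"rx": 0,"ry": 0,"rz": 0},{"tx": 1.0,"ty": 0,"tz": 0,"rx": 0,"ry": 0,"rz": 0},{"tx": 1.5,"ty": 0,"tz": 0,"rx": 0,"ry": 0,"rz": 0},{"tx": 2.0,"ty": 0,"tz": 0,"rx": 0,"ry": 0,"rz": 0},{"tx": 2.5,"ty": 0,"tz": 0,"rx": 0,"ry": 0,"rz": 0}]}}

```text
time: 7.0
position: [0.4329, -0.0602, 0.2322]
tool_rot: [1.0, 0.0, -0.0, 0.001]
ft_force: [-2.3, -4.3, 6.9]
grip_width: 0.0164
```

Run:
```python
from h import *
np.set_printoptions(precision=4,suppress=True)
o=robot.get_obs(); print(o['position'],o['ft_force'],o['grip_width'],o['q'])
c=snap('side'); cv2.imwrite('pics/s5.png',cv2.cvtColor(cv2.resize(c['color'][130:290,250:450],None,fx=4,fy=3.75),cv2.COLOR_RGB2BGR))
c=snap('top')
hsv=cv2.cvtColor(c['color'],cv2.COLOR_RGB2HSV); m=np.zeros((480,640),bool); m[195:255,410:450]=1
for cc in('top',):
  P=cloud(c,m&(hsv[...,0]<18)&(hsv[...,1]>90)); P=P[(P[:,2]>.01)&(P[:,2]<.04)]
  print(len(P),np.median(P[:,2]),cv2.minAreaRect((P[:,:2]*1000).astype(np.float32)),cv2.minEnclosingCircle((P[:,:2]*1000).astype(np.float32)),P.mean(0))
for d in robot.tip_of('nest','top')[:2]: print(d['p'],d['xy'],on_plane(c,*d['xy'],.024))
```

```text
[ 0.4329 -0.0602  0.2322] [-2.3124 -4.3045  6.9027] 0.016372204094855795 [-0.3937  0.2606  1.87   -0.002   1.0109  1.1781]
496 0.024543491964167836 ((459.0502014160156, -258.0291748046875), (78.5242919921875, 79.96038818359375), 31.71579933166504) ((458.60528564453125, -258.7486572265625), 41.321170806884766) [ 0.4581 -0.2567  0.0245]
0.67 [427.9, 232.4] [ 0.4506 -0.2546  0.024 ]
```

View pics/s5.png

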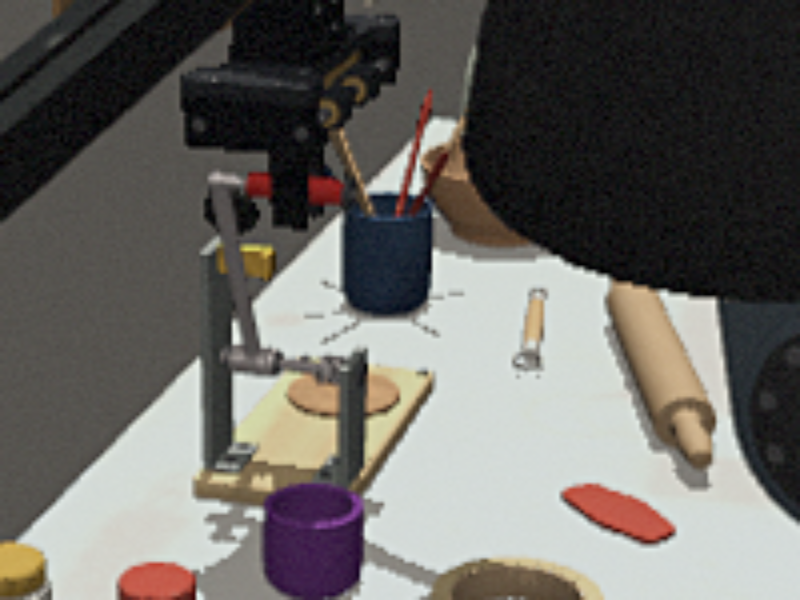

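Run:
```python
from math import *
for t in (1.94,1.88,1.82,1.76,1.72,1.70,1.68):print(t,round(16.5*(cos(t)-cos(2)),2),round(-16.5*(sin(t)-sin(2)),2))
```

```text
1.94 0.91 -0.38
1.88 1.85 -0.71
1.82 2.8 -0.99
1.76 3.76 -1.2
1.72 4.41 -1.31
1.7 4.74 -1.36
1.68 5.07 -1.4
```

{"name": "send_rows", "arguments": {"deltas": [{"tx": 0.1,"ty": 0.91,"tz": -0.38,"rx": 0,"ry": 0,"rz": 0},{"tx": 0.1,"ty": 1.85,"tz": -0.71,"rx": 0,"ry": 0,"rz": 0},{"tx": 0.1,"ty": 2.8,"tz": -0.99,"rx": 0,"ry": 0,"rz": 0},{"tx": 0.1,"ty": 3.76,"tz": -1.2,"rx": 0,"ry": 0,"rz": 0},{"tx": 0.1,"ty": 4.41,"tz": -1.31,"rx": 0,"ry": 0,"rz": 0}]}}

```text
time: 7.57
position: [0.4335, -0.1051, 0.2457]
tool_rot: [1.0, -0.0, -0.0, 0.001]
ft_force: [-1.9, 2.3, 6.4]
grip_width: 0.0168
```

Run:
```python
from h import *
np.set_printoptions(precision=4,suppress=True)
o=robot.get_obs(); print(o['position'],o['ft_force'],o['grip_width'],o['q'])
c=snap('side'); cv2.imwrite('pics/s6.png',cv2.cvtColor(cv2.resize(c['color'][150:250,280:400],None,fx=6.5,fy=6),cv2.COLOR_RGB2BGR))
```

```text
[ 0.4335 -0.1051  0.2457] [-1.9495  2.2809  6.4315] 0.016831082499233912 [-0.4879  0.2536  1.8324 -0.0025  1.0553  1.0844]
```

View pics/s6.png

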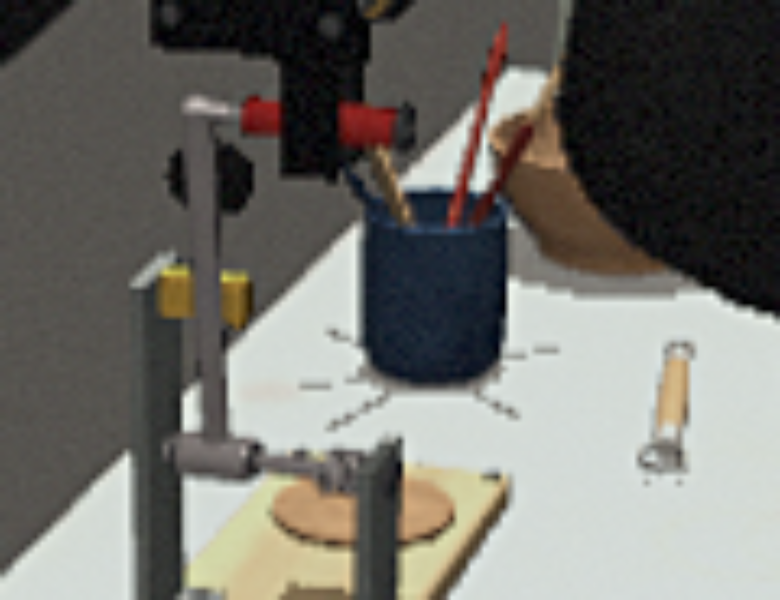

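{"name": "send_rows", "arguments": {"deltas": [{"tx": 0,"ty": 0,"tz": -0.1,"rx": 0,"ry": 0,"rz": 0},{"tx": -0.1,"ty": 0,"tz": -0.2,"rx": 0,"ry": 0,"rz": 0},{"tx": -0.1,"ty": 0,"tz": -0.2,"rx": 0,"ry": 0,"rz": 0}]}}

```text
time: 7.87
position: [0.433, -0.1041, 0.2458]
tool_rot: [1.0, -0.0, 0.0, 0.001]
ft_force: [2.0, -5.2, -4.1]
grip_width: 0.0164
```

{"name": "send_rows", "arguments": {"deltas": [{"tx": 0,"ty": 0,"tz": 0,"rx": 0,"ry": 0,"rz": 0},{"tx": 0,"ty": 0,"tz": 0,"rx": 0,"ry": 0,"rz": 0},{"tx": 0,"ty": 0,"tz": 0,"rx": 0,"ry": 0,"rz": 0},{"tx": 0,"ty": 0,"tz": 0,"rx": 0,"ry": 0,"rz": 0},{"tx": 0,"ty": 0,"tz": 0,"rx": 0,"ry": 0,"rz": 0}], "claw": 6}}

```text
time: 8.28
position: [0.4324, -0.1025, 0.2463]
tool_rot: [1.0, 0.0, -0.001, -0.001]
ft_force: [0.1, 0.3, 0.2]
grip_width: 0.0421
```

{"name": "send_rows", "arguments": {"deltas": [{"tx": 0,"ty": 0,"tz": 0,"rx": 0,"ry": 0,"rz": 0},{"tx": 0,"ty": 0,"tz": 0,"rx": 0,"ry": 0,"rz": 0},{"tx": 0,"ty": 0,"tz": 0,"rx": 0,"ry": 0,"rz": 0},{"tx": 0,"ty": 0,"tz": 0,"rx": 0,"ry": 0,"rz": 0},{"tx": 0,"ty": 0,"tz": 0,"rx": 0,"ry": 0,"rz": 0}]}}

```text
time: 8.7
position: [0.4329, -0.1031, 0.2466]
tool_rot: [1.0, -0.0, 0.0, -0.0]
ft_force: [-0.3, 0.7, 0.2]
grip_width: 0.0598
```

Run:
```python
from h import *
np.set_printoptions(precision=4,suppress=True)
o=robot.get_obs(); print(o['position'],o['ft_force'],o['grip_width'],o['q'])
c=snap('side'); cv2.imwrite('pics/s7.png',cv2.cvtColor(cv2.resize(c['color'][150:250,280:400],None,fx=6.5,fy=6),cv2.COLOR_RGB2BGR))
```

```text
[ 0.4329 -0.1031  0.2466] [-0.2781  0.662   0.1723] 0.05976032277364619 [-0.486   0.2506  1.8336  0.0001  1.0573  1.0849]
```

View pics/s7.png

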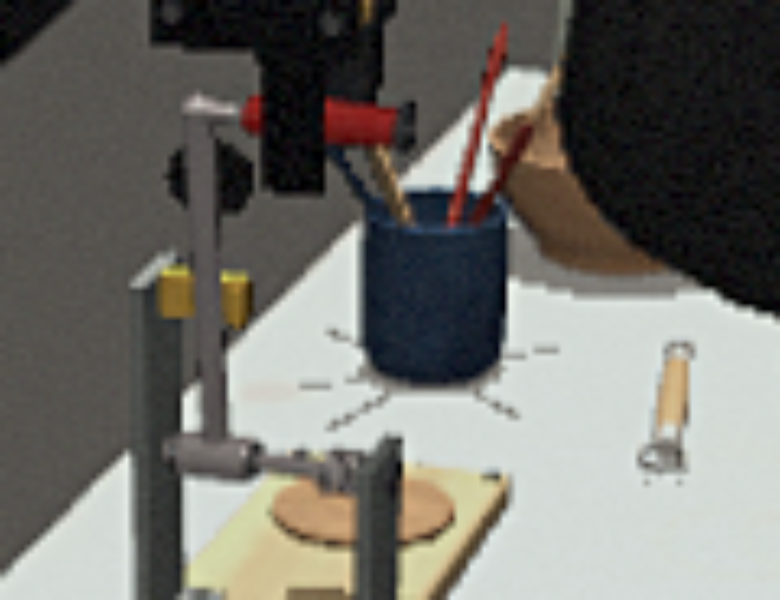

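{"name": "send_rows", "arguments": {"deltas": [{"tx": 0,"ty": 0,"tz": -2,"rx": 0,"ry": 0,"rz": 0},{"tx": 0,"ty": 0,"tz": -4.5,"rx": 0,"ry": 0,"rz": 0},{"tx": 0,"ty": 0,"tz": -7,"rx": 0,"ry": 0,"rz": 0},{"tx": 0,"ty": -2,"tz": -10,"rx": 0,"ry": 0,"rz": 0},{"tx": 0,"ty": -5,"tz": -11,"rx": 0,"ry": 0,"rz": 0}], "claw": 8.7}}

```text
time: 9.17
position: [0.4355, -0.0552, 0.3606]
tool_rot: [1.0, -0.002, 0.004, 0.002]
ft_force: [0.4, -0.8, -0.9]
grip_width: 0.0836
```

{"name": "send_rows", "arguments": {"deltas": [{"tx": 0,"ty": -3,"tz": 0,"rx": 0,"ry": 0,"rz": 0},{"tx": 0,"ty": -6,"tz": 0,"rx": 0,"ry": 0,"rz": 0},{"tx": 0,"ty": -9,"tz": 0,"rx": 0,"ry": 0,"rz": 0},{"tx": 0,"ty": -12,"tz": 0,"rx": 0,"ry": 0,"rz": 0},{"tx": 0,"ty": -15,"tz": 0,"rx": 0,"ry": 0,"rz": 0}]}}

```text
time: 9.58
position: [0.4326, 0.0982, 0.3567]
tool_rot: [1.0, -0.0, 0.0, -0.0]
ft_force: [0.1, -0.5, 0.6]
grip_width: 0.087
```

Run:
```python
from h import *
np.set_printoptions(precision=4,suppress=True)
o=robot.get_obs(); print(o['position'],o['ft_force'],o['grip_width'],o['q'])
for n in('side','top'):
    c=snap(n); save(c,n+'8.png')
    for l,h in (('cup_center',.042),('red_jar',.012),('green_cup',.012),('bar_handle',.264)):
        for d in robot.tip_of(l,n)[:3]: print(n,l,round(d['p'],2),np.round(d['xy']),on_plane(c,*d['xy'],h))
    for d in robot.outline_of('cup_center',n)[:4]:
        Q=cloud(c,d['pixels']); z=Q[:,2]; T=Q[(z>.06)&(z<.08)]
        print('out',round(d['p'],2),np.round(d['xy']),len(Q),np.percentile(z,97),c['color'][d['pixels']].mean(0),cv2.minEnclosingCircle((T[:,:2]*1000).astype(np.float32)) if len(T)>5 else '',Q.min(0),Q.max(0))
```

```text
[0.4326 0.0982 0.3567] [ 0.0532 -0.4533  0.5565] 0.08703454469185175 [-0.0297  0.1218  1.6659  0.0001  1.3537  1.5415]
side cup_center 0.9 [343. 318.] [0.3161 0.1747 0.042 ]
side cup_center 0.76 [318. 400.] [0.2918 0.4078 0.042 ]
side cup_center 0.67 [329. 274.] [0.3979 0.0077 0.042 ]
side red_jar 0.86 [286. 313.] [0.4507 0.152  0.012 ]
side green_cup 0.79 [231. 331.] [0.5354 0.2497 0.012 ]
side bar_handle 0.68 [332. 170.] [ 0.4284 -0.1139  0.264 ]
out 0.91 [272. 328.] 1018 0.07138263366901731 [104.371   99.0255  91.2012] ((436.05487060546875, 259.3460388183594), 31.17484474182129) [0.4055 0.2287 0.0165] [0.4632 0.2905 0.0731]
out 0.82 [318. 397.] 1603 0.0603646892208164 [73.5282 40.8872 85.2821] ((297.1850280761719, 393.5074768066406), 29.690221786499023) [ 0.2595  0.3042 -0.0022] [0.3522 0.5308 0.1413]
out 0.73 [328. 273.] 671 0.0599192290601837 [68.2485 35.9137 79.9717] ((404.9143371582031, -4.285181522369385), 30.047880172729492) [ 0.3745 -0.1162  0.0023] [0.4502 0.0264 0.0617]
out 0.65 [343. 309.] 466 0.061553133164410925 [71.2222 40.8782 82.4423] ((314.99163818359375, 161.00379
[... 204 characters left out ...]
r 0.54 [292. 227.] [0.4604 0.138  0.012 ]
top red_jar 0.41 [270. 222.] [0.4726 0.2014 0.012 ]
top bar_handle 0.78 [389. 216.] [ 0.4413 -0.1075  0.264 ]
out 0.77 [343. 244.] 423 0.06343194614729322 [121.5399  67.054  133.3568] ((406.255615234375, -10.031340599060059), 30.281274795532227) [ 0.3755 -0.0437 -0.0048] [0.4482 0.0188 0.067 ]
out 0.76 [200. 279.] 464 0.06281512367036571 [109.8341  59.2457 120.694 ] ((299.45025634765625, 388.15911865234375), 30.055112838745117) [0.2688 0.3572 0.    ] [0.336  0.4194 0.0674]
out 0.43 [244. 230.] 134 0.07521148159701162 [151.5896 148.5672 127.3806] ((435.03887939453125, 264.0468444824219), 26.31903076171875) [0.4088 0.2588 0.0149] [0.4639 0.2839 0.078 ]
```

View pics/side8.png

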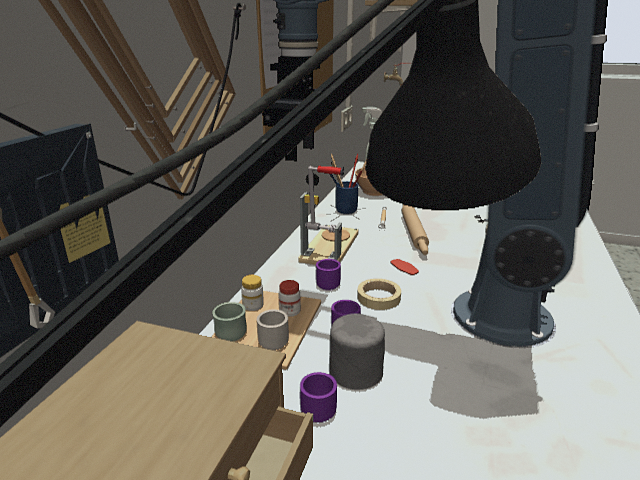

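View pics/top8.png

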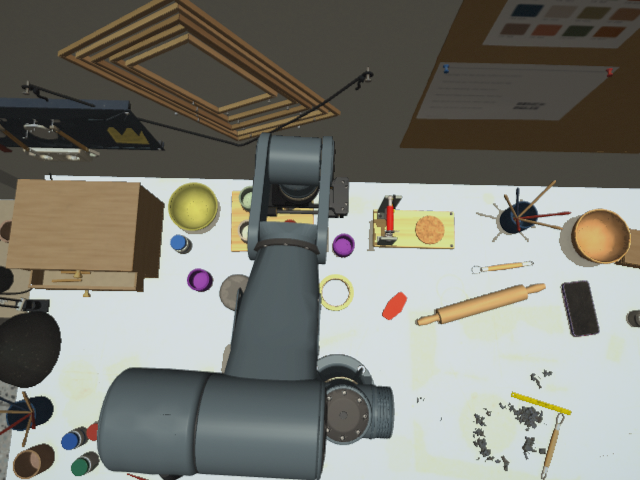

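{"name": "send_rows", "arguments": {"deltas": [{"tx": 0,"ty": -3.2,"tz": 2,"rx": 0,"ry": 0,"rz": 0},{"tx": 0.1,"ty": -6.4,"tz": 4,"rx": 0,"ry": 0,"rz": 0},{"tx": 0.2,"ty": -9.6,"tz": 6,"rx": 0,"ry": 0,"rz": 0},{"tx": 0.3,"ty": -12.8,"tz": 8,"rx": 0,"ry": 0,"rz": 0},{"tx": 0.3,"ty": -15.8,"tz": 10,"rx": 0,"ry": 0,"rz": 0}]}}

```text
time: 10.6
position: [0.4364, 0.256, 0.2558]
tool_rot: [1.0, -0.001, 0.0, -0.0]
ft_force: [0.5, 0.4, 0.4]
grip_width: 0.087
```

{"name": "send_rows", "arguments": {"deltas": [{"tx": 0,"ty": 0,"tz": 3.5,"rx": 0,"ry": 0,"rz": 0},{"tx": 0,"ty": 0,"tz": 7,"rx": 0,"ry": 0,"rz": 0},{"tx": 0,"ty": 0,"tz": 10.5,"rx": 0,"ry": 0,"rz": 0},{"tx": 0,"ty": 0,"tz": 13,"rx": 0,"ry": 0,"rz": 0},{"tx": 0,"ty": 0,"tz": 13,"rx": 0,"ry": 0,"rz": 0}]}}

```text
time: 11.02
position: [0.4326, 0.2533, 0.1221]
tool_rot: [1.0, -0.0, -0.005, 0.002]
ft_force: [-0.5, -0.8, -0.8]
grip_width: 0.0867
```

Run:
```python
from h import *
np.set_printoptions(precision=4,suppress=True)
o=robot.get_obs(); print(o['position'],o['ft_force'],o['grip_width'],o['q'])
c=snap('side'); cv2.imwrite('pics/s9.png',cv2.cvtColor(cv2.resize(c['color'][230:390,190:390],None,fx=4,fy=3.75),cv2.COLOR_RGB2BGR))
```

```text
[0.4326 0.2533 0.1221] [-0.474  -0.7728 -0.8317] 0.08671246377267387 [ 0.3065  0.5225  1.8266 -0.0001  0.8034  1.8782]
```

View pics/s9.png

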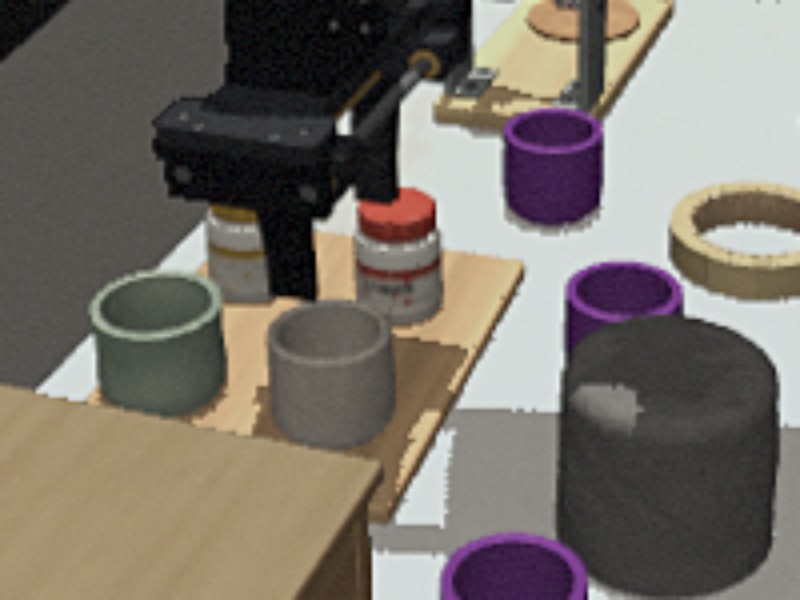

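Run:
```python
from h import *
np.set_printoptions(precision=4,suppress=True)
o=robot.get_obs(); p=o['position'];print(p,o['time'])
c=snap('side')
f=lambda X:((proj(c,X)-[190,230])*[4,3.75]).round()
for X in ([p[0],p[1]+.05,p[2]],[p[0],p[1]-.05,p[2]],[.436,.256,.072],[.436,.226,.072],[.436,.287,.072],[.405,.256,.072],[.467,.256,.072]): print(X,f(X))
```

```text
[0.4344 0.2539 0.1244] 11.0667
[np.float64(0.43436086198425633), np.float64(0.3039145706248304), np.float64(0.1244247814081304)] [286. 291.]
[np.float64(0.43436086198425633), np.float64(0.20391457062483043), np.float64(0.1244247814081304)] [370. 191.]
[0.436, 0.256, 0.072] [330. 326.]
[0.436, 0.226, 0.072] [354. 296.]
[0.436, 0.287, 0.072] [304. 360.]
[0.405, 0.256, 0.072] [389. 337.]
[0.467, 0.256, 0.072] [272. 316.]
```

{"name": "send_rows", "arguments": {"deltas": [{"tx": 0,"ty": -0.1,"tz": 2.5,"rx": 0,"ry": 0,"rz": 0},{"tx": 0,"ty": -0.1,"tz": 5,"rx": 0,"ry": 0,"rz": 0},{"tx": 0,"ty": -0.1,"tz": 7,"rx": 0,"ry": 0,"rz": 0},{"tx": 0,"ty": -0.1,"tz": 8.5,"rx": 0,"ry": 0,"rz": 0},{"tx": 0,"ty": -0.1,"tz": 8.6,"rx": 0,"ry": 0,"rz": 0}], "squeeze": 15}}

```text
time: 11.53
position: [0.4367, 0.2557, 0.0405]
tool_rot: [1.0, -0.0, 0.0, -0.0]
ft_force: [0.4, -0.3, 1.2]
grip_width: 0.0867
```

{"name": "send_rows", "arguments": {"deltas": [{"tx": 0,"ty": 0,"tz": 0,"rx": 0,"ry": 0,"rz": 0},{"tx": 0,"ty": 0,"tz": 0,"rx": 0,"ry": 0,"rz": 0},{"tx": 0,"ty": 0,"tz": 0,"rx": 0,"ry": 0,"rz": 0},{"tx": 0,"ty": 0,"tz": 0,"rx": 0,"ry": 0,"rz": 0},{"tx": 0,"ty": 0,"tz": 0,"rx": 0,"ry": 0,"rz": 0}], "claw": 5}}

```text
time: 11.95
position: [0.4367, 0.256, 0.0416]
tool_rot: [1.0, -0.0, 0.001, -0.0]
ft_force: [0.8, 0.0, 0.3]
grip_width: 0.0612
```

{"name": "send_rows", "arguments": {"deltas": [{"tx": 0,"ty": 0,"tz": 0,"rx": 0,"ry": 0,"rz": 0},{"tx": 0,"ty": 0,"tz": 0,"rx": 0,"ry": 0,"rz": 0},{"tx": 0,"ty": 0,"tz": 0,"rx": 0,"ry": 0,"rz": 0},{"tx": 0,"ty": 0,"tz": 0,"rx": 0,"ry": 0,"rz": 0},{"tx": 0,"ty": 0,"tz": 0,"rx": 0,"ry": 0,"rz": 0}]}}

```text
time: 12.37
position: [0.4367, 0.256, 0.0415]
tool_rot: [1.0, -0.0, 0.001, -0.0]
ft_force: [-0.6, -0.7, 7.2]
grip_width: 0.0604
```

{"name": "send_rows", "arguments": {"deltas": [{"tx": 0,"ty": 0,"tz": 0,"rx": 0,"ry": 0,"rz": 0},{"tx": 0,"ty": 0,"tz": -0.5,"rx": 0,"ry": 0,"rz": 0},{"tx": 0,"ty": 0,"tz": -1,"rx": 0,"ry": 0,"rz": 0},{"tx": 0,"ty": 0,"tz": -2,"rx": 0,"ry": 0,"rz": 0},{"tx": 0,"ty": 0,"tz": -3,"rx": 0,"ry": 0,"rz": 0}], "squeeze": 25}}

```text
time: 12.78
position: [0.4356, 0.2557, 0.0712]
tool_rot: [1.0, -0.0, -0.0, 0.0]
ft_force: [-0.4, 0.9, -1.3]
grip_width: 0.0602
```

Run:
```python
from h import *
np.set_printoptions(precision=4,suppress=True)
o=robot.get_obs(); print(o['position'],o['ft_force'],o['grip_width'],o['q'])
c=snap('side'); cv2.imwrite('pics/s10.png',cv2.cvtColor(cv2.resize(c['color'][230:390,190:390],None,fx=4,fy=3.75),cv2.COLOR_RGB2BGR))
```

```text
[0.4356 0.2557 0.0712] [-0.3615  0.939  -1.2886] 0.06016582017662809 [ 0.3092  0.6149  1.8565 -0.      0.6711  1.8802]
```

View pics/s10.png

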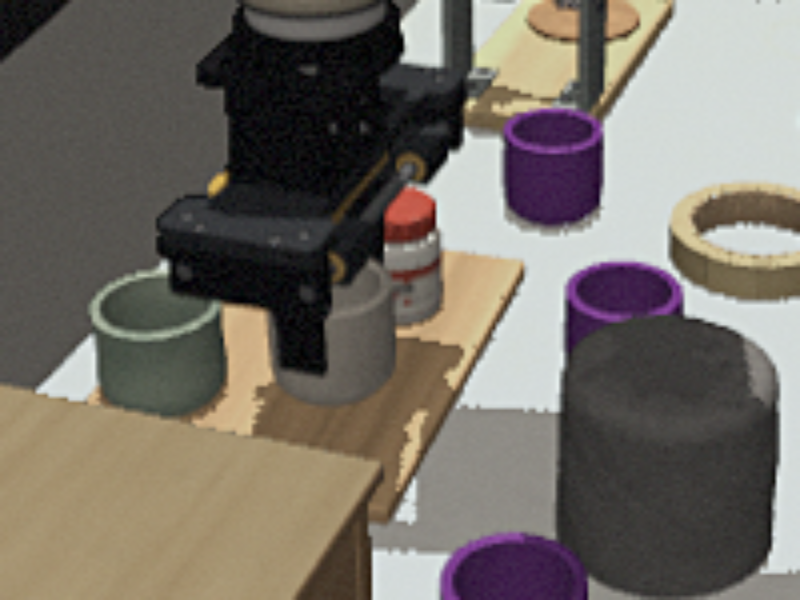

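{"name": "send_rows", "arguments": {"deltas": [{"tx": 0,"ty": 0,"tz": -2,"rx": 0,"ry": 0,"rz": 0},{"tx": 0,"ty": 0,"tz": -4.5,"rx": 0,"ry": 0,"rz": 0},{"tx": 0,"ty": 0,"tz": -7.5,"rx": 0,"ry": 0,"rz": 0},{"tx": 0,"ty": 0,"tz": -10.5,"rx": 0,"ry": 0,"rz": 0},{"tx": 0,"ty": 0,"tz": -13.5,"rx": 0,"ry": 0,"rz": 0}]}}

```text
time: 13.25
position: [0.4355, 0.2556, 0.2073]
tool_rot: [1.0, -0.0, -0.0, -0.0]
ft_force: [-0.1, -0.4, -0.9]
grip_width: 0.0601
```

{"name": "send_rows", "arguments": {"deltas": [{"tx": 0,"ty": 1,"tz": -3,"rx": 0,"ry": 0,"rz": 0},{"tx": 0,"ty": 2.5,"tz": -6,"rx": 0,"ry": 0,"rz": 0},{"tx": 0,"ty": 4.5,"tz": -9,"rx": 0,"ry": 0,"rz": 0},{"tx": 0,"ty": 7,"tz": -12,"rx": 0,"ry": 0,"rz": 0},{"tx": 0,"ty": 9.5,"tz": -14,"rx": 0,"ry": 0,"rz": 0}]}}

```text
time: 13.67
position: [0.4362, 0.1602, 0.349]
tool_rot: [1.0, 0.001, 0.002, -0.0]
ft_force: [0.5, -0.2, -0.7]
grip_width: 0.0602
```

{"name": "send_rows", "arguments": {"deltas": [{"tx": 0.2,"ty": 3,"tz": -2,"rx": 0,"ry": 0,"rz": 0},{"tx": 0.4,"ty": 6,"tz": -4,"rx": 0,"ry": 0,"rz": 0},{"tx": 0.6,"ty": 9,"tz": -5.5,"rx": 0,"ry": 0,"rz": 0},{"tx": 0.8,"ty": 12,"tz": -5.5,"rx": 0,"ry": 0,"rz": 0},{"tx": 1,"ty": 15,"tz": -5.5,"rx": 0,"ry": 0,"rz": 0}]}}

```text
time: 14.08
position: [0.4458, 0.0094, 0.4023]
tool_rot: [1.0, -0.0, 0.002, 0.0]
ft_force: [-0.3, -0.2, -1.6]
grip_width: 0.0599
```

{"name": "send_rows", "arguments": {"deltas": [{"tx": 0.2,"ty": 3,"tz": 0,"rx": 0,"ry": 0,"rz": 0},{"tx": 0.5,"ty": 6,"tz": 0,"rx": 0,"ry": 0,"rz": 0},{"tx": 0.7,"ty": 9,"tz": 0,"rx": 0,"ry": 0,"rz": 0},{"tx": 1.0,"ty": 12,"tz": 0,"rx": 0,"ry": 0,"rz": 0},{"tx": 1.3,"ty": 15,"tz": 0,"rx": 0,"ry": 0,"rz": 0}]}}

```text
time: 14.5
position: [0.4582, -0.1403, 0.4009]
tool_rot: [1.0, -0.0, 0.0, -0.0]
ft_force: [-0.3, -0.6, -0.8]
grip_width: 0.0602
```

{"name": "send_rows", "arguments": {"deltas": [{"tx": 0,"ty": 3,"tz": 0,"rx": 0,"ry": 0,"rz": 0},{"tx": 0,"ty": 6,"tz": 0,"rx": 0,"ry": 0,"rz": 0},{"tx": 0,"ty": 9,"tz": 0,"rx": 0,"ry": 0,"rz": 0},{"tx": 0,"ty": 11.5,"tz": 0,"rx": 0,"ry": 0,"rz": 0},{"tx": 0,"ty": 11.7,"tz": 0,"rx": 0,"ry": 0,"rz": 0}]}}

```text
time: 14.92
position: [0.4585, -0.2605, 0.4004]
tool_rot: [1.0, -0.002, -0.0, 0.001]
ft_force: [0.2, -0.4, -1.2]
grip_width: 0.0604
```

Run:
```python
from h import *
np.set_printoptions(precision=4,suppress=True)
o=robot.get_obs(); print(o['time'],o['position'],o['ft_force'],o['grip_width'],o['q'])
for n in ('side','top'):
    c=snap(n); save(c,n+'11.png')
    m=np.zeros((480,640),bool)
    if n=='top': m[120:400,300:600]=1
    else: m[0:260,200:400]=1
    P=cloud(c,m); P=P[(P[:,2]>.28)&(P[:,0]>.2)&(P[:,0]<.56)&(P[:,1]<0)&(P[:,1]>-.5)]
    # arm points: bin by y
    for y in np.arange(-.4,0,.04):
        Q=P[(P[:,1]>=y)&(P[:,1]<y+.04)]
        if len(Q): print(n,round(y,2),len(Q),Q.min(0),Q.max(0))
```

```text
14.9167 [ 0.4585 -0.2605  0.4004] [ 0.2298 -0.3975 -1.2039] 0.060377812265204986 [-0.7276  0.2271  1.4139 -0.0021  1.499   0.8479]
side -0.36 5 [ 0.4339 -0.3283  0.513 ] [ 0.4452 -0.3226  0.5135]
side -0.32 6 [ 0.4313 -0.302   0.5088] [ 0.4356 -0.2836  0.5132]
side -0.28 344 [ 0.4195 -0.2798  0.3706] [ 0.5033 -0.24    0.6404]
side -0.24 1115 [ 0.4251 -0.24    0.3717] [ 0.4941 -0.2044  0.6398]
side -0.2 421 [ 0.4199 -0.1914  0.47  ] [ 0.4948 -0.1601  0.5132]
side -0.16 3 [ 0.4352 -0.1597  0.5056] [ 0.4595 -0.1579  0.5105]
top -0.36 118 [ 0.4355 -0.3433  0.4893] [ 0.473 -0.32   0.517]
top -0.32 847 [ 0.4    -0.3197  0.4801] [ 0.4773 -0.28    0.7503]
top -0.28 2754 [ 0.3559 -0.28    0.5111] [ 0.5047 -0.24    0.7531]
top -0.24 2647 [ 0.3119 -0.24    0.4922] [ 0.4951 -0.2     0.7557]
top -0.2 2108 [ 0.2834 -0.2     0.4934] [ 0.4964 -0.16    0.7705]
top -0.16 2934 [ 0.2258 -0.16    0.7299] [ 0.4289 -0.12    0.8082]
top -0.12 3124 [ 0.2    -0.12    0.7059] [ 0.3849 -0.08    0.8436]
top -0.08 2801 [ 0.2001 -0.08    0.7589] [ 0.3283 -0.04    0.8657]
top -0.04 1893 [ 0.2001 -0.04    0.7719] [ 0.2893 -0.      0.8937]
```

View pics/side11.png

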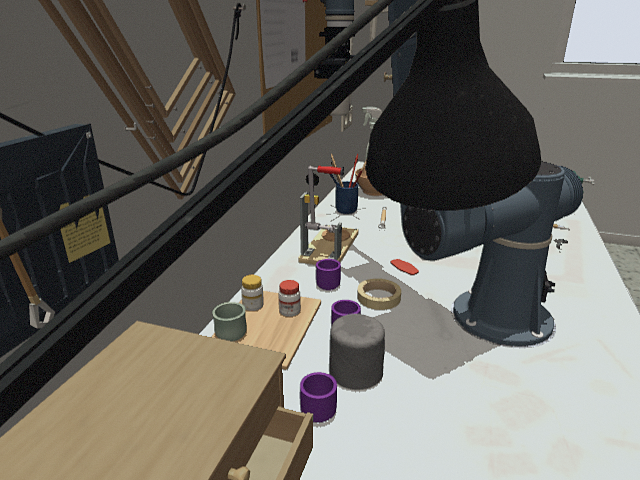

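View pics/top11.png

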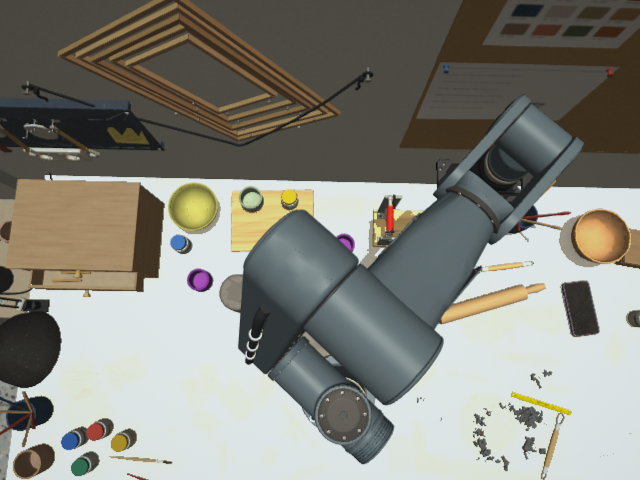

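{"name": "send_rows", "arguments": {"deltas": [{"tx": 0,"ty": 0,"tz": 3,"rx": 0,"ry": 0,"rz": 0},{"tx": 0,"ty": 0,"tz": 6,"rx": 0,"ry": 0,"rz": 0},{"tx": 0,"ty": 0,"tz": 9,"rx": 0,"ry": 0,"rz": 0},{"tx": 0,"ty": 0,"tz": 12,"rx": 0,"ry": 0,"rz": 0},{"tx": 0,"ty": 0,"tz": 15,"rx": 0,"ry": 0,"rz": 0}]}}

```text
time: 15.43
position: [0.4587, -0.2542, 0.25]
tool_rot: [1.0, 0.001, 0.0, -0.0]
ft_force: [0.4, -0.5, -0.5]
grip_width: 0.0604
```

{"name": "send_rows", "arguments": {"deltas": [{"tx": 0,"ty": 0,"tz": 2.5,"rx": 0,"ry": 0,"rz": 0},{"tx": 0,"ty": 0,"tz": 5,"rx": 0,"ry": 0,"rz": 0},{"tx": 0,"ty": 0,"tz": 7,"rx": 0,"ry": 0,"rz": 0},{"tx": 0,"ty": 0,"tz": 8,"rx": 0,"ry": 0,"rz": 0},{"tx": 0,"ty": 0,"tz": 8,"rx": 0,"ry": 0,"rz": 0}]}}

```text
time: 15.85
position: [0.4577, -0.2539, 0.1689]
tool_rot: [1.0, 0.001, -0.002, -0.002]
ft_force: [-0.8, -0.2, -0.8]
grip_width: 0.0607
```

Run:
```python
from h import *
np.set_printoptions(precision=4,suppress=True)
o=robot.get_obs(); print(o['time'],o['position'],o['ft_force'],o['grip_width'],o['q'])
for n in ('side','top'):
    c=snap(n); save(c,n+'12.png')
    m=np.zeros((480,640),bool)
    if n=='top': m[120:400,300:600]=1
    else: m[0:260,200:400]=1
    P=cloud(c,m); P=P[(P[:,2]>.28)&(P[:,0]>.2)&(P[:,0]<.56)&(P[:,1]<0)&(P[:,1]>-.5)]
    for y in np.arange(-.4,0,.04):
        Q=P[(P[:,1]>=y)&(P[:,1]<y+.04)]
        if len(Q): print(n,round(y,2),len(Q),Q.min(0),Q.max(0))
```

```text
15.85 [ 0.4577 -0.2539  0.1689] [-0.827  -0.2255 -0.7608] 0.06066078428453542 [-0.7203  0.4688  1.7378  0.0003  0.9402  0.8493]
side -0.36 28 [ 0.4188 -0.3471  0.2805] [ 0.4509 -0.3205  0.2827]
side -0.32 11 [ 0.4109 -0.3156  0.2801] [ 0.4376 -0.2811  0.4365]
side -0.28 195 [ 0.3783 -0.2788  0.2805] [ 0.5251 -0.2401  0.4763]
side -0.24 1133 [ 0.4189 -0.24    0.28  ] [ 0.5237 -0.2     0.4996]
side -0.2 520 [ 0.4198 -0.2     0.2801] [ 0.4936 -0.1601  0.5742]
side -0.16 604 [ 0.3673 -0.16    0.2805] [ 0.4904 -0.1201  0.6105]
side -0.12 18 [ 0.3832 -0.1199  0.533 ] [ 0.3919 -0.1147  0.5614]
top -0.32 299 [ 0.4065 -0.3183  0.4829] [ 0.4798 -0.28    0.5409]
top -0.28 1177 [ 0.3592 -0.28    0.4123] [ 0.5174 -0.24    0.5855]
top -0.24 1121 [ 0.3353 -0.24    0.3369] [ 0.52   -0.2     0.6105]
top -0.2 784 [ 0.2625 -0.1999  0.4666] [ 0.4869 -0.16    0.8294]
top -0.16 1659 [ 0.211  -0.16    0.5845] [ 0.4309 -0.12    0.8513]
top -0.12 3473 [ 0.2001 -0.12    0.6823] [ 0.3798 -0.08    0.8509]
top -0.08 3702 [ 0.2187 -0.08    0.7895] [ 0.3784 -0.04    0.8521]
top -0.04 3763 [ 0.2536 -0.04    0.6234] [ 0.4031 -0.      0.8533]
```

View pics/side12.png

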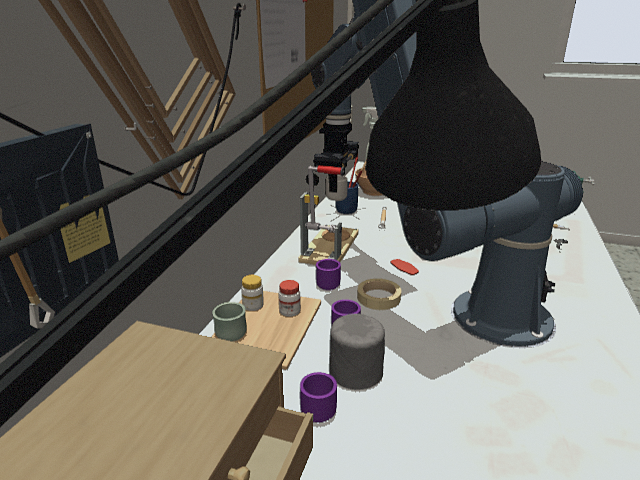

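View pics/top12.png

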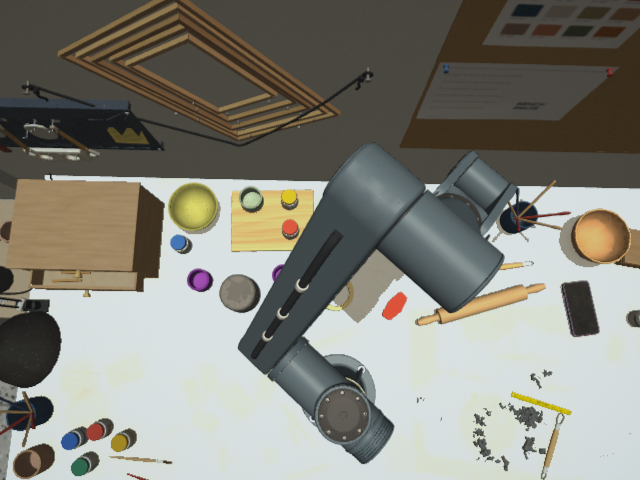

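{"name": "send_rows", "arguments": {"deltas": [{"tx": 0.1,"ty": 0.2,"tz": 2.5,"rx": 0,"ry": 0,"rz": 0},{"tx": 0.1,"ty": 0.4,"tz": 5,"rx": 0,"ry": 0,"rz": 0},{"tx": 0.1,"ty": 0.4,"tz": 7.5,"rx": 0,"ry": 0,"rz": 0},{"tx": 0.1,"ty": 0.4,"tz": 9.5,"rx": 0,"ry": 0,"rz": 0},{"tx": 0.1,"ty": 0.4,"tz": 9.8,"rx": 0,"ry": 0,"rz": 0}]}}

```text
time: 16.37
position: [0.4594, -0.2596, 0.0714]
tool_rot: [1.0, -0.0, -0.001, -0.001]
ft_force: [-1.4, 1.0, -0.0]
grip_width: 0.0604
```

{"name": "send_rows", "arguments": {"deltas": [{"tx": 0,"ty": 0,"tz": 0,"rx": 0,"ry": 0,"rz": 0},{"tx": 0,"ty": 0,"tz": 0,"rx": 0,"ry": 0,"rz": 0},{"tx": 0,"ty": 0,"tz": 0,"rx": 0,"ry": 0,"rz": 0}]}}

```text
time: 16.62
position: [0.4612, -0.2612, 0.0744]
tool_rot: [1.0, -0.0, 0.002, 0.001]
ft_force: [-0.4, -0.4, -0.8]
grip_width: 0.0602
```

Run:
```python
from h import *
np.set_printoptions(precision=4,suppress=True)
o=robot.get_obs(); print(o['time'],o['position'],o['ft_force'],o['grip_width'],o['q'])
c=snap('side'); cv2.imwrite('pics/s13.png',cv2.cvtColor(cv2.resize(c['color'][150:270,280:400],None,fx=5,fy=5),cv2.COLOR_RGB2BGR))
```

```text
16.6167 [ 0.4612 -0.2612  0.0744] [-0.4182 -0.3992 -0.7941] 0.06015690809846362 [-0.7263  0.628   1.7962  0.0001  0.7135  0.8445]
```

View pics/s13.png

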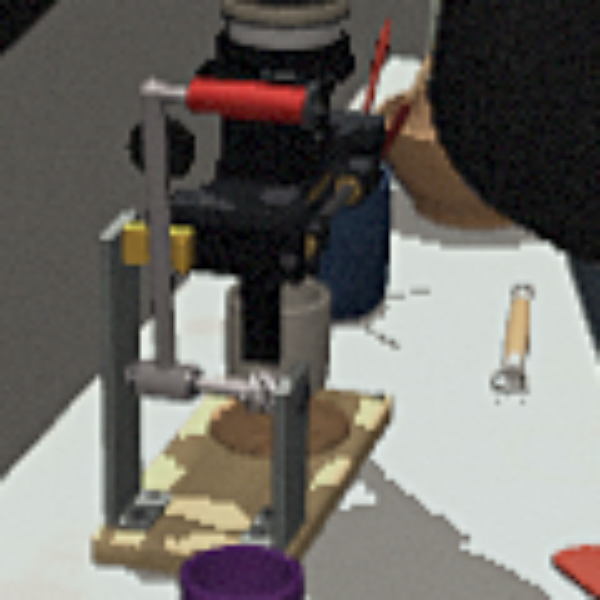

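{"name": "send_rows", "arguments": {"deltas": [{"tx": 0,"ty": -0.1,"tz": 0.4,"rx": 0,"ry": 0,"rz": 0},{"tx": -0.1,"ty": -0.1,"tz": 0.8,"rx": 0,"ry": 0,"rz": 0},{"tx": -0.1,"ty": -0.1,"tz": 1.2,"rx": 0,"ry": 0,"rz": 0},{"tx": -0.1,"ty": -0.1,"tz": 1.5,"rx": 0,"ry": 0,"rz": 0},{"tx": -0.1,"ty": -0.1,"tz": 1.7,"rx": 0,"ry": 0,"rz": 0}]}}

```text
time: 17.08
position: [0.4586, -0.259, 0.055]
tool_rot: [1.0, -0.0, -0.0, -0.0]
ft_force: [-0.5, 0.1, -0.9]
grip_width: 0.0599
```

{"name": "send_rows", "arguments": {"deltas": [{"tx": 0,"ty": 0,"tz": 0.05,"rx": 0,"ry": 0,"rz": 0},{"tx": 0,"ty": 0,"tz": 0.1,"rx": 0,"ry": 0,"rz": 0},{"tx": 0,"ty": 0,"tz": 0.1,"rx": 0,"ry": 0,"rz": 0}]}}

```text
time: 17.33
position: [0.4589, -0.2592, 0.0544]
tool_rot: [1.0, -0.0, -0.0, -0.0]
ft_force: [-0.3, -0.1, -0.8]
grip_width: 0.0603
```

Not yet in contact; creep down.

{"name": "send_rows", "arguments": {"deltas": [{"tx": 0,"ty": 0,"tz": 0.05,"rx": 0,"ry": 0,"rz": 0},{"tx": 0,"ty": 0,"tz": 0.1,"rx": 0,"ry": 0,"rz": 0},{"tx": 0,"ty": 0,"tz": 0.15,"rx": 0,"ry": 0,"rz": 0},{"tx": 0,"ty": 0,"tz": 0.15,"rx": 0,"ry": 0,"rz": 0}]}}

```text
time: 17.67
position: [0.459, -0.2594, 0.0536]
tool_rot: [1.0, -0.0, 0.0, 0.0]
ft_force: [-0.7, 0.6, 3.7]
grip_width: 0.0601
```

{"name": "send_rows", "arguments": {"deltas": [{"tx": 0,"ty": 0,"tz": 0,"rx": 0,"ry": 0,"rz": 0},{"tx": 0,"ty": 0,"tz": 0,"rx": 0,"ry": 0,"rz": 0},{"tx": 0,"ty": 0,"tz": 0,"rx": 0,"ry": 0,"rz": 0},{"tx": 0,"ty": 0,"tz": 0,"rx": 0,"ry": 0,"rz": 0},{"tx": 0,"ty": 0,"tz": 0,"rx": 0,"ry": 0,"rz": 0}], "claw": 8.6}}

```text
time: 18.08
position: [0.4589, -0.2592, 0.0529]
tool_rot: [1.0, -0.0, -0.0, -0.0]
ft_force: [-0.2, 0.4, 0.6]
grip_width: 0.0828
```

{"name": "send_rows", "arguments": {"deltas": [{"tx": 0,"ty": 0,"tz": 0,"rx": 0,"ry": 0,"rz": 0},{"tx": 0,"ty": 0,"tz": 0,"rx": 0,"ry": 0,"rz": 0},{"tx": 0,"ty": 0,"tz": 0,"rx": 0,"ry": 0,"rz": 0},{"tx": 0,"ty": 0,"tz": -0.3,"rx": 0,"ry": 0,"rz": 0},{"tx": 0,"ty": 0,"tz": -1,"rx": 0,"ry": 0,"rz": 0}]}}

```text
time: 18.5
position: [0.4584, -0.2588, 0.0627]
tool_rot: [1.0, -0.0, -0.001, -0.001]
ft_force: [0.7, -1.3, -0.3]
grip_width: 0.086
```

{"name": "send_rows", "arguments": {"deltas": [{"tx": 0,"ty": 0,"tz": -2,"rx": 0,"ry": 0,"rz": 0},{"tx": 0,"ty": 0,"tz": -4,"rx": 0,"ry": 0,"rz": 0},{"tx": 0,"ty": 0,"tz": -6.5,"rx": 0,"ry": 0,"rz": 0},{"tx": 0,"ty": 0,"tz": -9,"rx": 0,"ry": 0,"rz": 0},{"tx": 0,"ty": 0,"tz": -12,"rx": 0,"ry": 0,"rz": 0}]}}

```text
time: 18.92
position: [0.4582, -0.2586, 0.1841]
tool_rot: [1.0, -0.0, -0.001, -0.001]
ft_force: [1.3, -0.0, 0.2]
grip_width: 0.0858
```

{"name": "send_rows", "arguments": {"deltas": [{"tx": 0,"ty": 1,"tz": -3,"rx": 0,"ry": 0,"rz": 0},{"tx": 0,"ty": 2,"tz": -6,"rx": 0,"ry": 0,"rz": 0},{"tx": 0,"ty": 3,"tz": -9,"rx": 0,"ry": 0,"rz": 0},{"tx": 0,"ty": 3,"tz": -12,"rx": 0,"ry": 0,"rz": 0},{"tx": 0,"ty": 3,"tz": -15,"rx": 0,"ry": 0,"rz": 0}]}}

```text
time: 19.33
position: [0.4584, -0.2894, 0.3353]
tool_rot: [1.0, -0.001, 0.0, 0.0]
ft_force: [0.6, -0.2, -1.3]
grip_width: 0.0861
```

Run:
```python
from h import *
np.set_printoptions(precision=4,suppress=True)
o=robot.get_obs(); print(o['time'],o['position'],o['ft_force'],o['grip_width'])
for n in('side','top'):
    c=snap(n); save(c,n+'14.png')
    if n=='side':cv2.imwrite('pics/s14.png',cv2.cvtColor(cv2.resize(c['color'][150:270,280:400],None,fx=5,fy=5),cv2.COLOR_RGB2BGR))
    for d in robot.outline_of('cup_center',n)[:5]:
        Q=cloud(c,d['pixels']); z=Q[:,2]; T=Q[(z>.075)&(z<.095)]
        print(n,round(d['p'],2),np.round(d['xy']),len(Q),np.percentile(z,97),np.percentile(z,5),c['color'][d['pixels']].mean(0),cv2.minEnclosingCircle((T[:,:2]*1000).astype(np.float32)) if len(T)>5 else '')
    for l in('red_jar','yellow_jar','green_cup'):
        for d in robot.outline_of(l,n)[:1]:
            Q=cloud(c,d['pixels']); z=Q[:,2]; T=Q[z>np.percentile(z,90)-.006]
            print(l,cv2.minEnclosingCircle((T[:,:2]*1000).astype(np.float32)))
```

```text
19.3333 [ 0.4584 -0.2894  0.3353] [ 0.6086 -0.2402 -1.3046] 0.08611888931950724
side 0.95 [321. 398.] 1527 0.059968245906287944 0.013929849594533989 [69.5913 35.9896 81.7784] 
side 0.87 [337. 219.] 322 0.08444902257980272 0.0331596759102734 [98.9815 93.5586 86.0123] ((448.610595703125, -203.62977600097656), 84.83025360107422)
side 0.72 [329. 276.] 765 0.05971910590403031 0.0005510474716622013 [76.7052 47.4623 87.4117] 
side 0.61 [340. 310.] 445 0.06084145073970483 0.030286062217423575 [78.0649 43.17   90.6264] 
red_jar ((445.9293518066406, 143.39395141601562), 22.86765480041504)
yellow_jar ((534.5663452148438, 150.58493041992188), 23.04102325439453)
green_cup ((463.9747009277344, 370.54345703125), 165.05763244628906)
top 0.6 [199. 280.] 447 0.06304952283601772 0.004659709835698387 [116.8486  61.7795 128.392 ] 
red_jar ((482.9429931640625, 196.6050262451172), 143.6892547607422)
green_cup ((532.0950927734375, 255.76348876953125), 33.50081253051758)
```

View pics/s14.png

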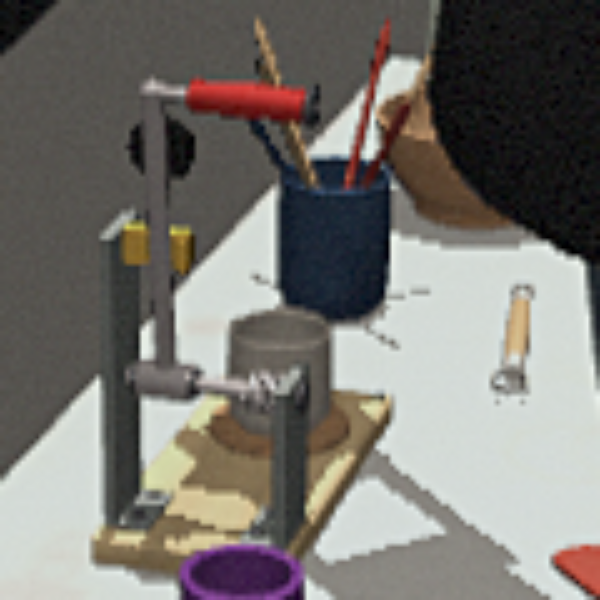

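View pics/top14.png

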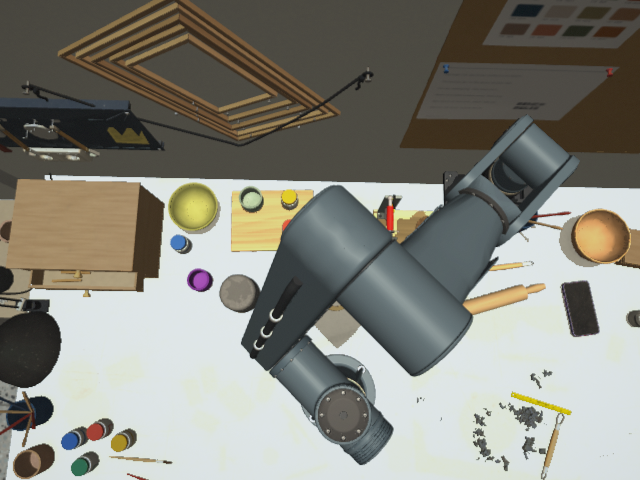

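{"name": "send_rows", "arguments": {"deltas": [{"tx": 0,"ty": -3,"tz": -2,"rx": 0,"ry": 0,"rz": 0},{"tx": 0,"ty": -6.5,"tz": -4,"rx": 0,"ry": 0,"rz": 0},{"tx": 0,"ty": -10,"tz": -5,"rx": 0,"ry": 0,"rz": 0},{"tx": 0,"ty": -13.5,"tz": -5,"rx": 0,"ry": 0,"rz": 0},{"tx": 0,"ty": -17,"tz": -5,"rx": 0,"ry": 0,"rz": 0}]}}

```text
time: 20.25
position: [0.4589, -0.1179, 0.3833]
tool_rot: [1.0, -0.0, 0.0, 0.0]
ft_force: [1.4, -0.1, 0.5]
grip_width: 0.0859
```

{"name": "send_rows", "arguments": {"deltas": [{"tx": 0,"ty": -3.5,"tz": 0,"rx": 0,"ry": 0,"rz": 0},{"tx": 0,"ty": -7,"tz": 0,"rx": 0,"ry": 0,"rz": 0},{"tx": 0,"ty": -10.5,"tz": 0,"rx": 0,"ry": 0,"rz": 0},{"tx": 0,"ty": -14,"tz": 0,"rx": 0,"ry": 0,"rz": 0},{"tx": 0,"ty": -17,"tz": 0,"rx": 0,"ry": 0,"rz": 0}]}}

```text
time: 20.67
position: [0.4582, 0.053, 0.3825]
tool_rot: [1.0, 0.0, -0.001, -0.0]
ft_force: [0.7, -0.5, 0.7]
grip_width: 0.0858
```

{"name": "send_rows", "arguments": {"deltas": [{"tx": 0,"ty": -2,"tz": 0,"rx": 0,"ry": 0,"rz": 0},{"tx": 0,"ty": -4,"tz": 0,"rx": 0,"ry": 0,"rz": 0},{"tx": 0,"ty": -5,"tz": 0,"rx": 0,"ry": 0,"rz": 0},{"tx": 0,"ty": -5,"tz": 0,"rx": 0,"ry": 0,"rz": 0},{"tx": 0,"ty": -5,"tz": 0,"rx": 0,"ry": 0,"rz": 0}]}}

```text
time: 21.08
position: [0.4588, 0.1006, 0.3826]
tool_rot: [1.0, 0.0, -0.0, 0.0]
ft_force: [0.1, -0.2, -0.4]
grip_width: 0.086
```

Run:
```python
from h import *
np.set_printoptions(precision=4,suppress=True)
o=robot.get_obs(); print(o['time'],o['position'],o['ft_force'],o['grip_width'],o['joint_velocities'])
for n in('side','top'):
    c=snap(n); save(c,n+'15.png')
    if n=='top':cv2.imwrite('pics/t15.png',cv2.cvtColor(cv2.resize(c['color'][180:280,350:480],None,fx=6,fy=6),cv2.COLOR_RGB2BGR))
    m=np.zeros((480,640),bool)
    if n=='top': m[190:260,400:470]=1
    else: m[190:260,310:360]=1
    P=cloud(c,m); P=P[(abs(P[:,0]-.459)<.06)&(abs(P[:,1]+.258)<.06)]
    T=P[(P[:,2]>.076)&(P[:,2]<.095)]; print(n,len(T),T.min(0),T.max(0),cv2.minEnclosingCircle((T[:,:2]*1000).astype(np.float32)),np.median(T[:,2]))
    for d in robot.tip_of('bar_handle',n)[:1]: print(d['p'],d['xy'],on_plane(c,*d['xy'],.264))
    for l in('red_jar','yellow_jar','green_cup'):
        for d in robot.outline_of(l,n)[:1]:
            Q=cloud(c,d['pixels']); z=Q[:,2]; T=Q[z>np.percentile(z,90)-.006]
            print(l,cv2.minEnclosingCircle((T[:,:2]*1000).astype(np.float32)))
```

```text
21.0833 [0.4588 0.1006 0.3826] [ 0.0913 -0.2011 -0.4289] 0.08599429019127179 [-0.0249 -0.0027 -0.0018 -0.003   0.0005 -0.001 ]
side 120 [ 0.4286 -0.2869  0.0761] [ 0.4903 -0.2246  0.0857] ((460.5603942871094, -256.3031921386719), 33.115516662597656) 0.08081608166907062
0.6 [330.4, 169.5] [ 0.4323 -0.1135  0.264 ]
red_jar ((446.43212890625, 143.310302734375), 21.97513771057129)
yellow_jar ((533.992919921875, 150.00180053710938), 23.13459587097168)
green_cup ((467.3756103515625, 373.6133728027344), 164.7198028564453)
top 147 [ 0.4296 -0.2899  0.076 ] [ 0.489  -0.2295  0.0895] ((459.7138366699219, -260.14642333984375), 31.3712100982666) 0.08322868841357178
0.78 [388.4, 216.3] [ 0.4396 -0.1068  0.264 ]
yellow_jar ((532.2113647460938, 145.22494506835938), 19.720516204833984)
```

View pics/t15.png

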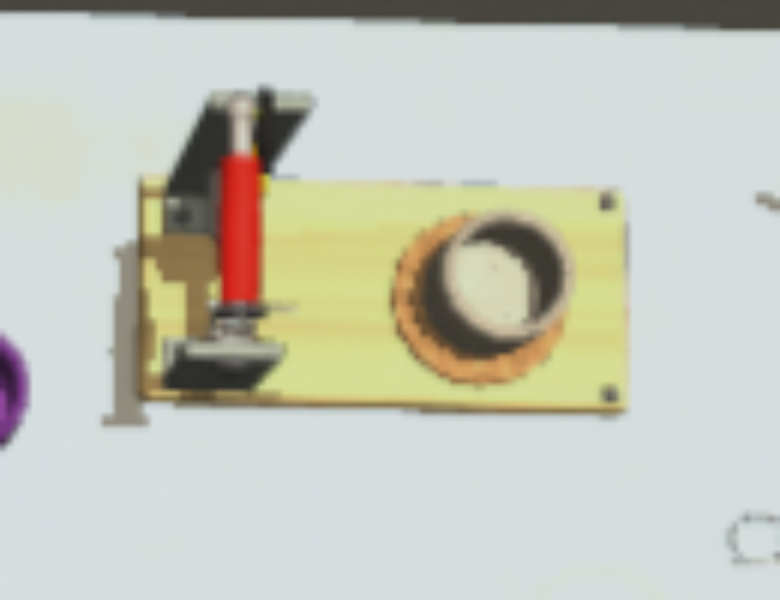

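View pics/side15.png

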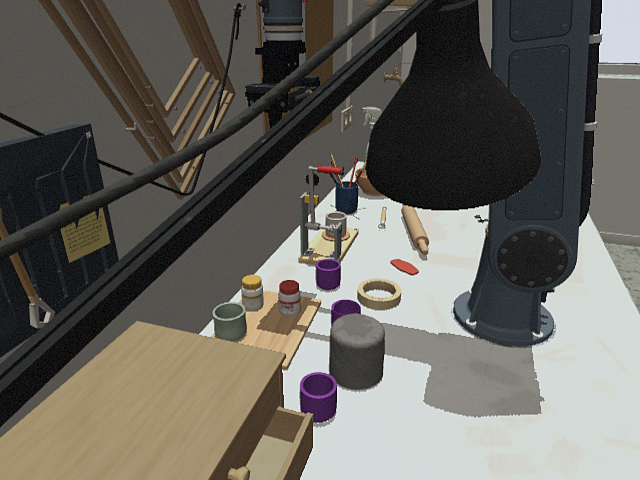

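The cup rim is centred at (0.460, -0.260) by the top camera, and the pad at (0.459, -0.258). The bar is latched and the jars have not moved, so I am handing in.

```bash
python3 -c "
from rig import robot
print(robot.hand_in())"
```

```text
the job is handed in; nothing more can be done
None
```

I latched the bar open behind the yellow hook, set the speckled cup on the cork pad, and handed the job in at about 21 s. `hand_in` gave no verdict.

**Bar:** I gripped the red handle and swung the bar back to about 2.0 rad. I then shifted it about 24 mm sideways, eased it into the hook and let go. The wrist force dropped to noise level when I released it. The bar stayed latched in every later picture.

**Cup:** I lifted the cup over the bar and lowered it until I felt contact of about 3.7 N, then released it and moved the arm well away.

**Last checks:**
- **Cup centre:** the top camera puts the cup's rim at (0.460, -0.260) m, against a pad centre of (0.459, -0.258) m, so it is about 2 mm off. The side camera puts the rim at (0.461, -0.256) m.
- **Camera disagreement:** the two cameras differ by about 4 mm in y, well inside the 15 mm tolerance.
- **Cup height and stance:** the rim is at about 0.081–0.083 m, where 0.084 m is expected, and the cup stands upright.
- **Other jars and cup:** the red and yellow jars measure within 3 mm of where they started. The green cup's last side-camera outline came out garbled. The earlier top-camera measurement, taken after the cup was set down, had it within 2 mm, and it looks unmoved in the final picture.

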